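# Steady the drop hook and hang the bolt length gauge

## Robot

A 6-joint arm with a two-finger parallel gripper is mounted at the origin on the work surface. World frame = base frame: x ahead of the robot, y to its left, z up, the work surface at z = 0. Lengths are in m, angles in rad, forces in N, time in s.
With the tool pointing down it reaches from about 0.25 to 0.775 m from the base axis. Payload 4 kg.
Tool frame: the origin (TCP) lies midway between the tips of the shut fingers; the grasp point (between the pads) lies 19 mm behind it; y points along the fingers, x is the direction in which the jaws open and shut, and the axes are right-handed (so a half turn about y gives the same grasp; the last joint's range is limited). The gripper opens to 94 mm and grips with 3 to 60 N. Pads are 16 mm wide; open, the fingers measure 119 mm over their backs; the gripper's body (75 mm by 177 mm) begins 78 mm behind the grasp point.
Start: joints at [1.219, 0.087, 1.371, -0, 1.684, -0.103], TCP at [0.135, 0.533, 0.206] pointing down, gripper open.
Joint ranges: [-3.1, 3.1], [-0.76, 2.03], [0.27, 2.55], [-1.08, 4.22], [0.17, 2.65], [-2.57, 2.57]. Speed limits (rad/s): [2.79, 2.79, 3.14, 3.14, 3.14, 3.14].

## Interface

Orientations are given as [roll, pitch, yaw] about the fixed x, y, z axes, in that order (R = Rz(yaw) Ry(pitch) Rx(roll)).
In Python, from bench import robot, snapshot, camera_info, ticket gives the robot as it stands.
- The arm moves only by the shell command python3 -m creep 'ROWS'. ROWS is JSON, a list of rows, each an object with "slide": the shift along the tool's x, y, z in mm, a list of three; "roll": the turn about the tool's y in degrees; "grip": the closure, from 0 (fully open) to 1 (shut). In form: [{"slide": [x, y, z], "roll": roll, "grip": grip}, ...]. A call has 1 to 20 rows; each row is the pose to reach, as a shift and turn from the pose commanded when the call began, along the tool's axes at that moment; what a row does not reach only later rows make up. A row lasts 1/12 s, in which the tool goes at most 41.7 mm and 7.16 degrees, less where a joint would pass 70% of its speed; a pose out of reach is approached as far as the arm can. A call with a gripper value outside its range is refused whole. The fingers move at their own pace and stop on an object; the grip force is fixed at half the most. Time passes only in rows, so rows that repeat a pose let the fingers close. It gives the time, the measured TCP pose, the force and the opening at its end, in the units of the state.
- robot.get_obs(): the state, without advancing time (a new reading comes with each control period).
- snapshot(name): name is "scene" or "top" or "wrist"; returns the picture (400x640x3 uint8, red, green, blue); there is no depth.
- camera_info(name): a dict with "fx", "fy", "cx", "cy" (pixels), "cam_to_world" (4x4, takes a point from camera to world coordinates). Camera axes: x right, y down, z forward; pixel columns grow to the right and rows downward; lengths in m; the calibration is good to about 2 mm. A picture is of the moment at which its call begins: read the wrist's pose just before it. camera_info takes no time and is no camera call; for the wrist camera it gives the pose at the moment of the call.
- ticket.close_job(): hands the job in, once; it reports no verdict.
The state is a dict: "time": time; "joint_positions": joint angles; "qvel": joint speeds; "joint_torque": joint torques, N m; "tool_pos": TCP position; "ee_rot": TCP orientation; "wrist_force": force on the tool from outside, world axes, zero at the start; "wrist_torque": the same for the moment, N m; "width": finger opening in m.
Only numpy, scipy, OpenCV 4.12 (cv2) and the standard library are available. Lean on these libraries where they do the work, as an engineer would, in place of code of your own. Each camera call takes 0.05 s, during which the arm holds its last target.

## Task

The drop hook on the inspection stand is still swinging: steady it with a light touch so that it hangs plumb and still, then hang the bolt length gauge on it by its window. Before letting go, and keeping the gauge level, press it down on the hook with about 6 newtons (the hook must never feel more than 10 N) for a good half second to prove that it is seated, then leave it hanging level and still from the bottom of the hook, with the loose things on the table left where they are.

Things in the scene. Friction and masses are not known exactly. Their poses are not given: they have to be found in the camera images.
- hanger: Fixed grey hanger stand. Origin on the table under the hook's pivot; x runs from hook to post (away from the robot), z up. Pivot 290 mm up, its axis along this y. At pivot height a 14 x 16 mm arm runs from x = 13 mm to the 24 mm square post (x = 153 to 177); base plate 130 x 130 x 12 mm centred at x = 165.
- hook: Steel drop hook, 0.14 kg, swinging undamped about the pivot towards and away from the robot (at first up to 0.4 rad, about 1.4 Hz; never stops by itself). Origin at the pivot, z up along the shank, axes as the stand's when plumb. A finger or the gauge's end held against it from the robot's side, 5 to 10 mm past plumb, soaks up the swing in 1 to 2 s; draw it back slowly.
- hook_pivot (a point): Pivot of the hook (= body hook's origin). The end, an 8 mm round bar, is screwed into a sleeve (13 mm, z = -20 to -55) and locked at an unmeasured drop: belly's upper side at (0, 0, -d), d = 124 to 136 mm, to be found by touch. Bar jogs to y = -14 mm at 44 mm above -d, drops, curves through the belly to the tip: centre y = 18, top 22 mm above -d. Open to +y, inside about 20 wide.
- gauge: Bolt length gauge, dark steel, 0.22 kg (give or take 30 %), standing on its foot. Origin: centre of underside, x along its length, z up. Foot 150 x 30 x 12 mm; on it a web 150 long, 10 thick (y), up to z = 40; on the web, 10 thick: the grip tab at the -x end, a window frame 50 wide in the middle, and at x = 39 to 75 three steps with tops at z = 90, 75, 60. Balanced under the window's peak.
- gauge_eye (a point): Peak of the gauge's window, gauge frame (0, 0, 96) mm. The window goes through along y: sides x = -15 and 15, sill z = 40, gabled top from z = 89 at the sides to 96 at the peak; the frame reaches up to z = 108. Properly hung, the peak rests on the hook's belly and gauge and hook axes are parallel. Axes as the gauge's.
- gauge_tab (a point): Middle of the grip tab's top edge, gauge frame (-60, 0, 75) mm. The tab is a plain rectangle at x = -75 to -45, z = 40 to 75, 10 mm thick (y). Axes as the gauge's. Held here, tab towards the robot, the hook's shank stays 60 mm ahead of the fingers.
- nut: Bystander: rusty square nut, 36 x 36 x 20 mm, origin at the centre of its underside.
- spacer: Bystander: white nylon spacer ring, 34 mm across, 22 mm high.
- file: Bystander: steel thread file lying flat, 240 mm long with a wooden handle.
- bolt: Bystander: track bolt with its rusty nut, lying, 130 mm long.
- washer: Bystander: flat steel washer, 40 mm across, 5 mm thick.
There are look-alikes about, which are no part of the job. Of the things that look like the gauge, the largest one is meant.

How it is judged:
By the outcome, as a careful person would: the job done as asked, in the order asked, and still so for the second after the job is handed in, with the robot touching nothing.
It also fails if it takes over 69 s, if anything falls off the work surface, if the arm or the gripper's body presses on something with over 40 N, if the wrist force passes 120 N, or if a joint passes its speed limit or range.

## Working session

There is one attempt and no reset: what is moved stays moved. The work goes in short steps, Python scripts to look and compute and a shell command to move; the robot and the scene stay as the last step left them, time stands still between calls to the robot, and variables do not carry over. Pictures are saved under pics/ and viewed, and the job is handed in when it is done.

```bash
ls; mkdir -p pics; python3 - <<'E'
from bench import robot,snapshot,camera_info
import cv2,numpy as np
print(robot.get_obs())
for n in ["scene","top"]:
    im=snapshot(n); cv2.imwrite(f"pics/{n}0.png",im[:,:,::-1])
    c=camera_info(n); print(n,{k:np.round(v,4).tolist() for k,v in c.items()})
print(robot.get_obs()["time"])
E
```

```text
pics
{'time': 0.0, 'joint_positions': array([ 1.21891585e+00,  8.79450395e-02,  1.37225347e+00, -1.81559204e-05,
        1.68358707e+00, -1.03098237e-01]), 'qvel': array([-0.00012984, -0.00014223, -0.00114359, -0.00035684,  0.00063588,
       -0.00034365]), 'joint_torque': array([-5.54856724e-04, -3.40197122e+01, -3.02421999e+01,  7.16762315e-02,
        3.32945713e-02, -1.51518111e-04]), 'tool_pos': array([0.13524252, 0.53254634, 0.20431002]), 'ee_rot': array([-1.57058859,  0.00218313,  1.32201229]), 'wrist_force': array([ 0.24117587, -0.57548036, -0.28543905]), 'wrist_torque': array([0.05484692, 0.00168368, 0.0071287 ]), 'width': 0.09419149383901876}
scene {'fx': 373.498, 'fy': 373.498, 'cx': 322.5142, 'cy': 198.6855, 'cam_to_world': [[-0.8206, 0.44, -0.3648, 0.8445], [0.5715, 0.6396, -0.5141, 0.5183], [0.0071, -0.6303, -0.7763, 0.8895], [0.0, 0.0, 0.0, 1.0]]}
top {'fx': 465.6237, 'fy': 465.6237, 'cx': 315.9092, 'cy': 199.0834, 'cam_to_world': [[0.0042, -0.985, 0.1726, 0.3014], [-1.0, -0.0052, -0.0052, 0.0459], [0.006, -0.1726, -0.985, 1.535], [0.0, 0.0, 0.0, 1.0]]}
0.1
```

View pics/scene0.png

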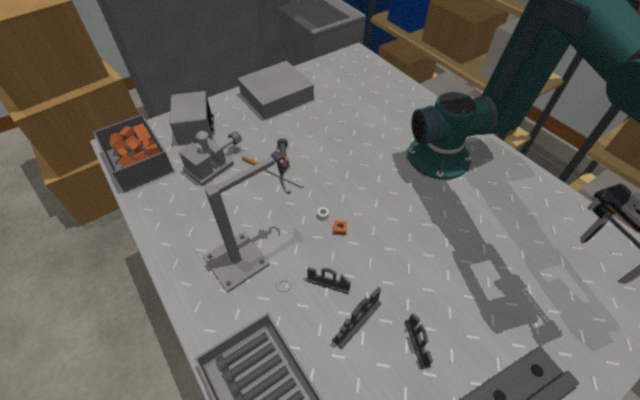

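View pics/top0.png

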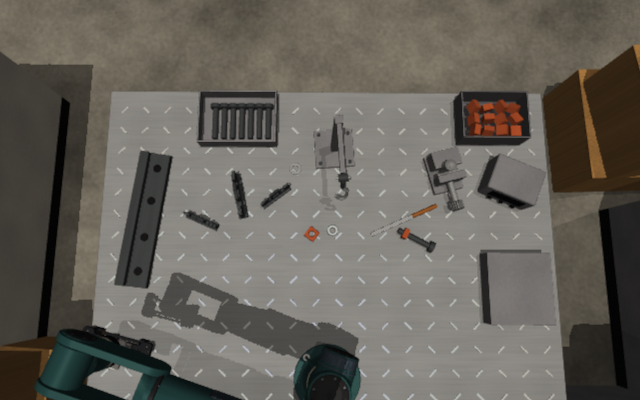

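Gauge look-alikes in the top view: (239,195), (276,195) and (201,219). The first looks longest. I'll measure all three and check them in close crops.

```bash
cat > h.py <<'E'
import cv2,numpy as np
from bench import robot,snapshot,camera_info
def ray(n,uv,c=None):
    c=c or camera_info(n);M=np.array(c["cam_to_world"])
    d=np.array([(uv[0]-c["cx"])/c["fx"],(uv[1]-c["cy"])/c["fy"],1.])
    return M[:3,3],M[:3,:3]@d
def onz(n,uv,z,c=None):
    o,d=ray(n,uv,c);return o+d*(z-o[2])/d[2]
def tri(a,b):
    (o1,d1),(o2,d2)=a,b
    A=np.stack([d1,-d2],1);s=np.linalg.lstsq(A,o2-o1,rcond=None)[0]
    p,q=o1+s[0]*d1,o2+s[1]*d2
    return (p+q)/2,np.linalg.norm(p-q)
def proj(n,P,c=None):
    c=c or camera_info(n);M=np.linalg.inv(np.array(c["cam_to_world"]))
    p=M[:3,:3]@np.asarray(P)+M[:3,3];return np.array([c["fx"]*p[0]/p[2]+c["cx"],c["fy"]*p[1]/p[2]+c["cy"]])
E
python3 - <<'E'
from h import *
t=cv2.imread("pics/top0.png");s=cv2.imread("pics/scene0.png")
a=cv2.resize(t[150:240,180:300],None,fx=5,fy=5,interpolation=cv2.INTER_CUBIC)
b=cv2.resize(s[250:375,290:440],None,fx=4.6,fy=4.6,interpolation=cv2.INTER_CUBIC)
cv2.imwrite("pics/ct.png",a);cv2.imwrite("pics/cs.png",b)
g=cv2.cvtColor(t,cv2.COLOR_BGR2GRAY)
m=(g<75).astype(np.uint8);n,l,st,ce=cv2.connectedComponentsWithStats(m)
for i in range(1,n):
    if 80<st[i,4]<2000 and st[i,0]>150 and st[i,0]<360:
        p=np.argwhere(l==i)[:,::-1].astype(np.float32);r=cv2.minAreaRect(p)
        bx=cv2.boxPoints(r);w=np.array([onz("top",q,0.03)[:2] for q in bx])
        print(st[i],r,np.round(w,3).tolist())
# hook/stand
c=cv2.resize(t[100:220,290:380],None,fx=5,fy=5,interpolation=cv2.INTER_CUBIC)
d=cv2.resize(s[120:300,190:320],None,fx=3.3,fy=3.3,interpolation=cv2.INTER_CUBIC)
cv2.imwrite("pics/cth.png",c);cv2.imwrite("pics/csh.png",d)
E
```

```text
[198  92  77  48 656] ((236.0, 115.5), (47.0, 76.0), 90.0) [[0.934, 0.442], [0.936, 0.183], [0.769, 0.179], [0.768, 0.434]]
[198  94  81  53 502] ((248.82456970214844, 136.81546020507812), (43.920780181884766, 92.62307739257812), 58.71734619140625) [[0.757, 0.434], [0.929, 0.172], [0.796, 0.093], [0.629, 0.353]]
[ 211  103   64   37 1610] ((242.5, 121.0), (36.0, 63.0), 90.0) [[0.895, 0.396], [0.896, 0.182], [0.769, 0.179], [0.768, 0.391]]
[330 120   9  32 168] ((333.0941162109375, 135.72352600097656), (31.215476989746094, 7.899739742279053), 85.60128784179688) [[0.835, -0.002], [0.838, -0.028], [0.729, -0.036], [0.727, -0.01]]
[232 171  16  48 432] ((239.1154022216797, 194.07691955566406), (47.65622329711914, 10.394155502319336), 78.69007110595703) [[0.656, 0.325], [0.663, 0.292], [0.507, 0.256], [0.5, 0.289]]
[339 173  10  16 111] ((343.5, 180.5), (15.0, 9.0), 90.0) [[0.653, -0.038], [0.654, -0.068], [0.603, -0.068], [0.603, -0.038]]
[261 184  30  24 242] ((275.0318298339844, 195.04336547851562), (8.171570777893066, 34.406612396240234), 53.746158599853516) [[0.555, 0.225], [0.623, 0.135], [0.601, 0.119], [0.533, 0.209]]
[184 211  35  20 253] ((201.10308837890625, 219.26805114746094), (37.16167068481445, 7.513561248779297), 23.962491989135742) [[0.51, 0.472], [0.532, 0.463], [0.483, 0.35], [0.461, 0.359]]
[164 286  24  13 172] ((175.5, 292.0), (23.0, 12.0), -0.0) [[0.246, 0.516], [0.283, 0.519], [0.283, 0.446], [0.246, 0.444]]
[208 317  34  12 202] ((224.5, 322.5), (33.0, 11.0), 0.0) [[0.154, 0.374], [0.188, 0.375], [0.188, 0.272], [0.155, 0.27]]
```

View pics/ct.png

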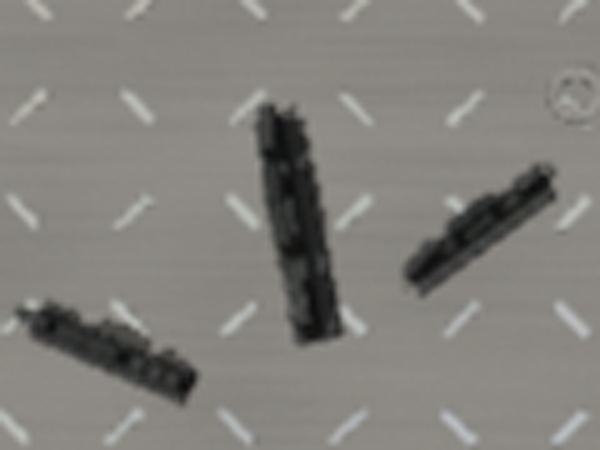

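View pics/cs.png

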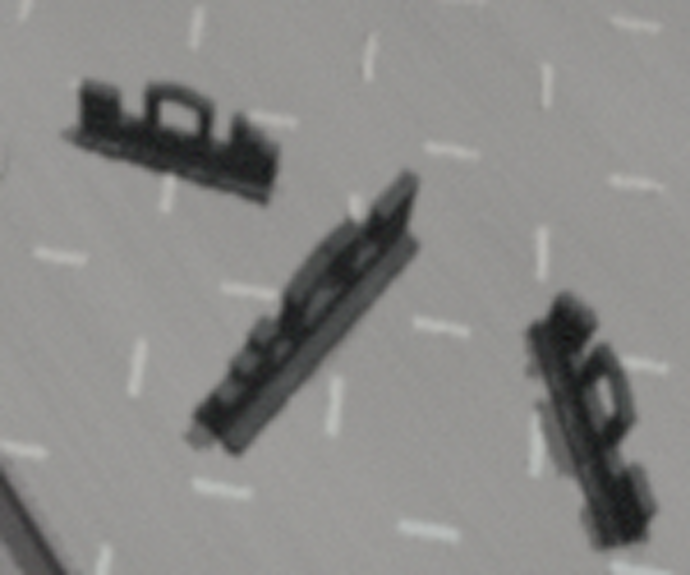

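View pics/cth.png

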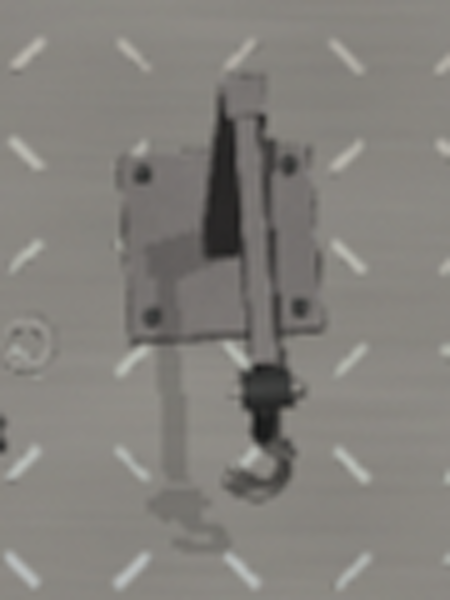

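View pics/csh.png

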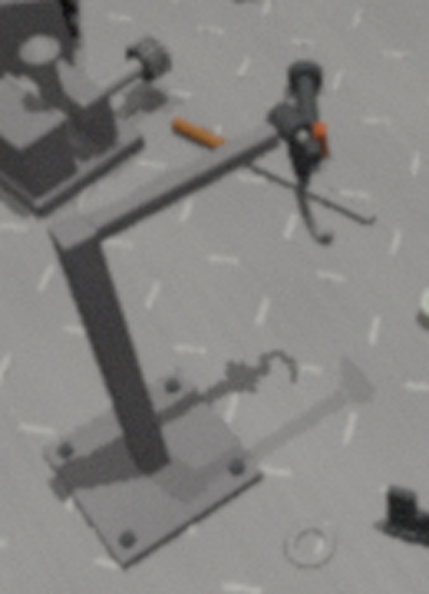

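The crops confirm it: (239,195) in the top view is the longest, at about 150 mm. Its tab is at the robot end and the steps are at the far end. (276,195) and (201,219) are smaller copies of about 110 to 120 mm. Next I'll check how the wrist camera is mounted.

```bash
python3 - <<'E'
from h import *
c=camera_info("wrist");M=np.array(c["cam_to_world"]);o=robot.get_obs()
from scipy.spatial.transform import Rotation as Ro
R=Ro.from_euler("xyz",o["ee_rot"]).as_matrix()
print(c["fx"],c["cx"],c["cy"]);print(np.round(R.T@(M[:3,3]-o["tool_pos"]),4));print(np.round(R.T@M[:3,:3],3))
# stand: pivot from boss in top at z=.29 ; arm direction
for uv in [(343.6,177),(338.6,119),(345,174)]: print(uv,onz("top",uv,.29+.008))
# foot near/far corners guess in scene z=0 / z=.012
for uv in [(341.5,348.5),(379.8,303.3),(331,345)]: print(uv,onz("scene",uv,0.0),onz("scene",uv,.012))
E
```

```text
299.72272595173405 322.5981489708978 199.62857048049787
[ 0.0007 -0.1796  0.0743]
[[ 1.     0.    -0.   ]
 [ 0.    -0.253  0.968]
 [ 0.    -0.968 -0.253]]
(343.6, 177) [ 0.57960989 -0.03572454  0.298     ]
(338.6, 119) [ 0.74472523 -0.0228095   0.298     ]
(345, 174) [ 0.5879977  -0.03959025  0.298     ]
(341.5, 348.5) [0.64561354 0.32071677 0.        ] [0.64829624 0.32338176 0.012     ]
(379.8, 303.3) [0.50112443 0.2871605  0.        ] [0.50575644 0.2902782  0.012     ]
(331, 345) [0.66097605 0.30043589 0.        ] [0.66345148 0.30337449 0.012     ]
```

```bash
python3 -m creep '[{"slide":[-155,0,-434],"roll":-27.3,"grip":0},{"slide":[-155,0,-434],"roll":-27.3,"grip":0},{"slide":[-155,0,-434],"roll":-27.3,"grip":0},{"slide":[-155,0,-434],"roll":-27.3,"grip":0},{"slide":[-155,0,-434],"roll":-27.3,"grip":0},{"slide":[-155,0,-434],"roll":-27.3,"grip":0},{"slide":[-155,0,-434],"roll":-27.3,"grip":0},{"slide":[-155,0,-434],"roll":-27.3,"grip":0},{"slide":[-155,0,-434],"roll":-27.3,"grip":0},{"slide":[-155,0,-434],"roll":-27.3,"grip":0},{"slide":[-155,0,-434],"roll":-27.3,"grip":0},{"slide":[-155,0,-434],"roll":-27.3,"grip":0},{"slide":[-155,0,-434],"roll":-27.3,"grip":0},{"slide":[-155,0,-434],"roll":-27.3,"grip":0},{"slide":[-155,0,-434],"roll":-27.3,"grip":0}]'
python3 - <<'E'
from h import *
import json
print(robot.get_obs()["tool_pos"],robot.get_obs()["ee_rot"])
c=camera_info("wrist");im=snapshot("wrist");cv2.imwrite("pics/w1.png",im[:,:,::-1])
json.dump({k:np.array(v).tolist() for k,v in c.items()},open("w1.json","w"))
im=snapshot("scene");cv2.imwrite("pics/s1.png",im[:,:,::-1])
E
```

```text
time: 1.35
tool_pos: [0.5171, 0.2764, 0.205]
ee_rot: [-1.569, -0.001, 1.799]
wrist_force: [0.3, -0.2, 0.1]
width: 0.0942
[0.51707918 0.27643361 0.2050394 ] [-1.56947769e+00 -5.40170237e-04  1.79895929e+00]
```

View pics/w1.png

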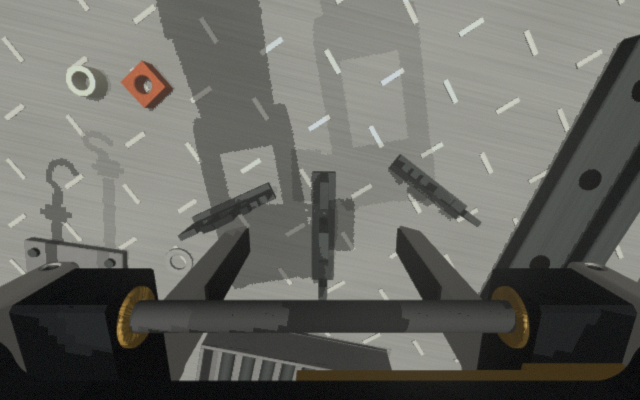

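View pics/s1.png

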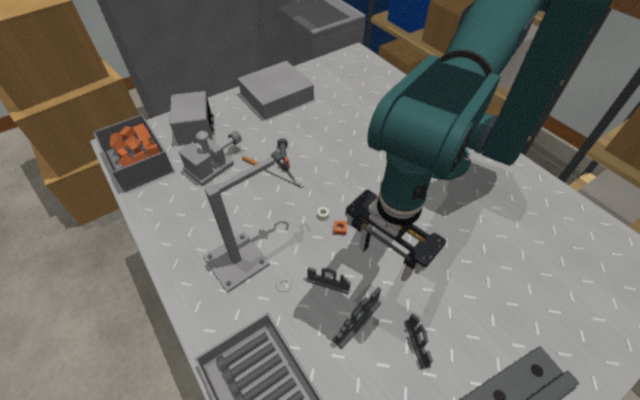

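The wrist view is upside down, with the image bottom pointing away from the robot. The gauge runs from (322,172) to (322,297), with the tab at the near, upper end. I'll enlarge it.

```bash
python3 - <<'E'
from h import *
import json
c=json.load(open("w1.json"))
im=cv2.imread("pics/w1.png")
cv2.imwrite("pics/w1c.png",cv2.resize(im[160:305,275:370],None,fx=4,fy=4,interpolation=cv2.INTER_CUBIC))
for uv in [(313,172),(335,172),(313,279),(334,279)]:
    print(uv,onz("x",uv,.012,c))
for uv in [(319,172),(328,172)]: print(uv,onz("x",uv,.075,c))
E
```

```text
(313, 172) [0.50718564 0.26294639 0.012     ]
(335, 172) [0.50093628 0.28983263 0.012     ]
(313, 279) [0.65253721 0.29550947 0.012     ]
(334, 279) [0.64598201 0.32373023 0.012     ]
(319, 172) [0.49527118 0.26866482 0.075     ]
(328, 172) [0.49314679 0.27780446 0.075     ]
```

View pics/w1c.png

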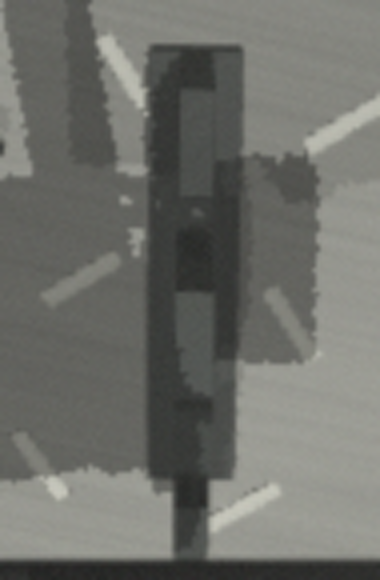

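```bash
python3 - <<'E'
from h import *
import json
c=json.load(open("w1.json"))
a=onz("x",(323.85,171.5),.012,c);b=onz("x",(322.9,279.5),.012,c)
d=b-a;print("near,far",a,b,np.linalg.norm(d),"yaw",np.arctan2(d[1],d[0]),"centre",(a+b)/2)
p=onz("x",(324.3,182),.075,c);q=onz("x",(324.3,208.8),.075,c);print(p,q,(p+q)/2,np.linalg.norm(p-q))
o=robot.get_obs();t=o["tool_pos"];yaw=o["ee_rot"][2]
X=np.array([np.cos(yaw),np.sin(yaw)]);Z=np.array([-np.sin(yaw),np.cos(yaw)])
for P in [(p+q)/2, a+d/np.linalg.norm(d)*.015]:
    e=P[:2]-t[:2];print("slide x,z mm",1000*e@X,1000*e@Z)
E
```

```text
near,far [0.50348746 0.27606208 0.012     ] [0.65019271 0.30898693 0.012     ] 0.15035450271348488 yaw 0.2207705227182872 centre [0.57684009 0.2925245  0.012     ]
[0.50435085 0.27646446 0.075     ] [0.53292721 0.28315149 0.075     ] [0.51863903 0.27980798 0.075     ] 0.029348329520870974
slide x,z mm 2.2817076372879073 -2.4659419400457394
slide x,z mm 1.9499741170075298 -1.8588882867755796
```

```bash
python3 -m creep '[{"slide":[2.1,40,-4],"roll":0.4,"grip":0},{"slide":[2.1,80,-4],"roll":0.4,"grip":0},{"slide":[2.1,115,-4],"roll":0.4,"grip":0},{"slide":[2.1,145,-4],"roll":0.4,"grip":0},{"slide":[2.1,165,-4],"roll":0.4,"grip":0},{"slide":[2.1,173,-4],"roll":0.4,"grip":0},{"slide":[2.1,173,-4],"roll":0.4,"grip":0},{"slide":[2.1,173,-4],"roll":0.4,"grip":0}]'
python3 - <<'E'
from h import *
import json
im=snapshot("wrist");cv2.imwrite("pics/w2.png",im[:,:,::-1])
print(robot.get_obs()["tool_pos"])
E
```

```text
time: 2.12
tool_pos: [0.5213, 0.2799, 0.0336]
ee_rot: [-1.572, -0.0, 1.793]
wrist_force: [0.3, 0.2, 0.5]
width: 0.094
[0.52225547 0.28004307 0.03468115]
```

View pics/w2.png

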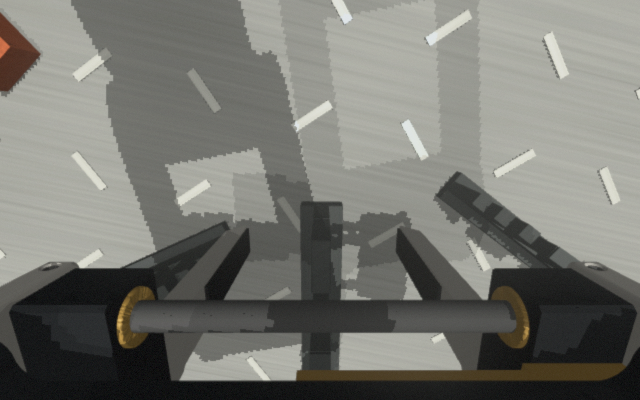

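The tab at about x=322 is centred between the fingers at 240 and 405, so I'll close.

```bash
python3 -m creep '[{"slide":[0,0,0],"roll":0,"grip":1},{"slide":[0,0,0],"roll":0,"grip":1},{"slide":[0,0,0],"roll":0,"grip":1},{"slide":[0,0,0],"roll":0,"grip":1},{"slide":[0,0,0],"roll":0,"grip":1},{"slide":[0,0,0],"roll":0,"grip":1},{"slide":[0,0,0],"roll":0,"grip":1},{"slide":[0,0,0],"roll":0,"grip":1}]'
python3 - <<'E'
from h import *
o=robot.get_obs();print(o["tool_pos"],o["ee_rot"],o["width"],o["wrist_force"],o["qvel"].round(3))
E
```

```text
time: 2.83
tool_pos: [0.5213, 0.2789, 0.0324]
ee_rot: [-1.571, -0.0, 1.791]
wrist_force: [0.1, -0.1, -0.1]
width: 0.044
[0.52130115 0.27888209 0.03241783] [-1.57066739e+00 -4.93470890e-05  1.79137186e+00] 0.044040180614923125 [ 0.08704764 -0.12132745 -0.09172448] [ 0.002  0.001  0.002  0.    -0.001 -0.001]
```

```bash
python3 -m creep '[{"slide":[0,0,0],"roll":0,"grip":1},{"slide":[0,0,0],"roll":0,"grip":1},{"slide":[0,0,0],"roll":0,"grip":1},{"slide":[0,0,0],"roll":0,"grip":1},{"slide":[0,0,0],"roll":0,"grip":1},{"slide":[0,0,0],"roll":0,"grip":1},{"slide":[0,0,0],"roll":0,"grip":1},{"slide":[0,0,0],"roll":0,"grip":1},{"slide":[0,0,0],"roll":0,"grip":1}]'
python3 -m creep '[{"slide":[0,-5,0],"roll":0,"grip":1},{"slide":[0,-15,0],"roll":0,"grip":1},{"slide":[0,-30,0],"roll":0,"grip":1},{"slide":[0,-50,0],"roll":0,"grip":1},{"slide":[0,-60,0],"roll":0,"grip":1},{"slide":[0,-60,0],"roll":0,"grip":1},{"slide":[0,-60,0],"roll":0,"grip":1}]'
python3 - <<'E'
from h import *
im=snapshot("scene");cv2.imwrite("pics/s3.png",cv2.resize(im[200:400,220:480,::-1],None,fx=3,fy=3))
im=snapshot("top");cv2.imwrite("pics/t3.png",cv2.resize(im[100:250,180:400,::-1],None,fx=3.6,fy=3.6))
E
```

```text
time: 3.58
tool_pos: [0.5213, 0.2789, 0.0325]
ee_rot: [-1.571, -0.0, 1.792]
wrist_force: [0.3, 0.0, -0.1]
width: 0.0096
time: 4.17
tool_pos: [0.5217, 0.2791, 0.0933]
ee_rot: [-1.572, -0.0, 1.791]
wrist_force: [-1.4, 0.5, -2.9]
width: 0.0098
```

View pics/s3.png

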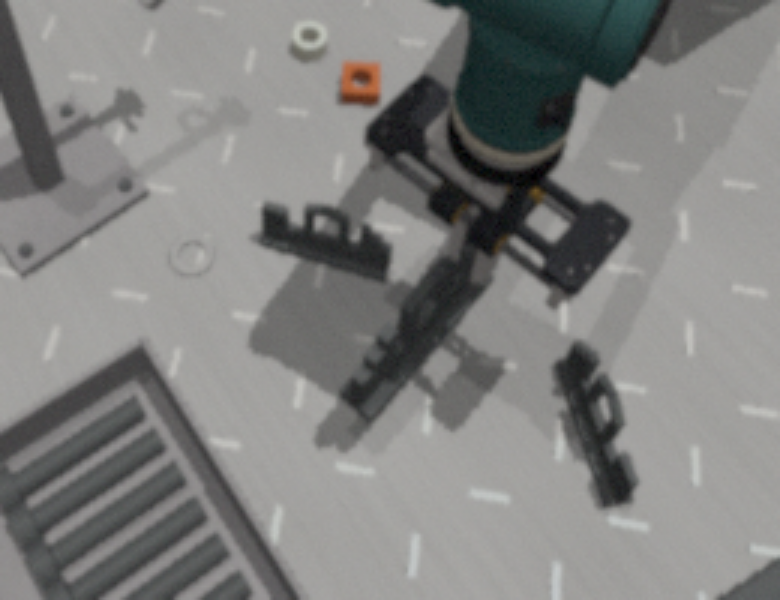

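View pics/t3.png

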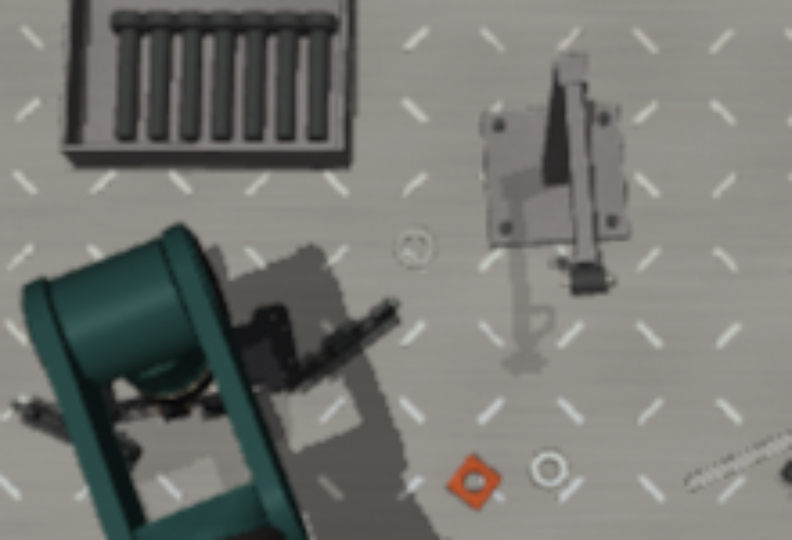

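The gauge is held level. Now for the stand's exact pose.

```bash
python3 - <<'E'
import cv2
t=cv2.imread("pics/top0.png");s=cv2.imread("pics/scene0.png")
cv2.imwrite("pics/a.png",cv2.resize(t[110:205,305:365],None,fx=6,fy=6,interpolation=cv2.INTER_LINEAR))
cv2.imwrite("pics/b.png",cv2.resize(s[130:220,200:300],None,fx=6,fy=6,interpolation=cv2.INTER_LINEAR))
cv2.imwrite("pics/c.png",cv2.resize(s[220:300,195:285],None,fx=6,fy=6,interpolation=cv2.INTER_LINEAR))
E
```

```text
(no output)
```

View pics/a.png

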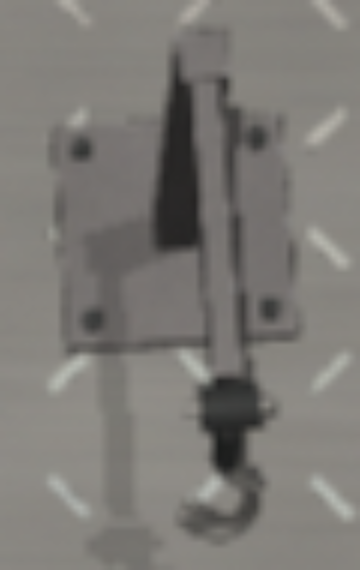

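View pics/b.png

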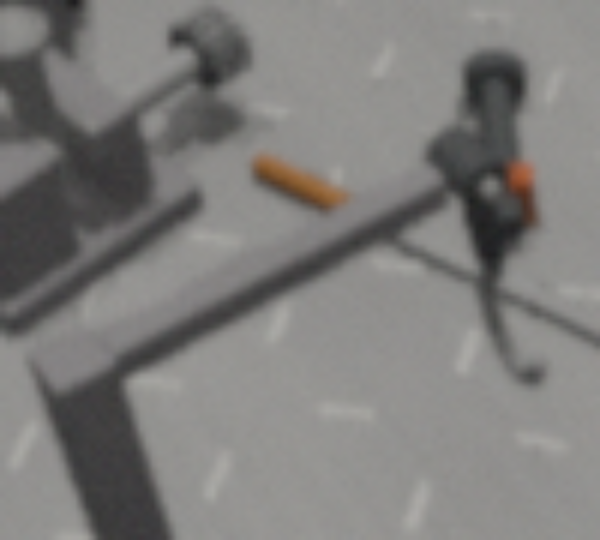

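View pics/c.png

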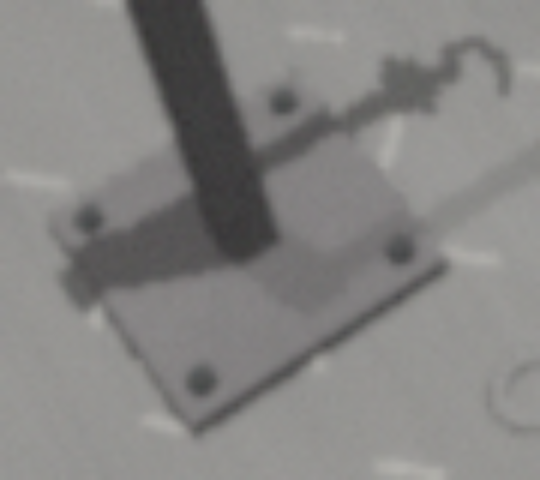

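```bash
python3 - <<'E'
from h import *
S=[(88,217),(283,100),(400,247),(200,380)]
T=[(80,148),(256,137),(270,308),(92,320)]
S=[(195+u/6,220+v/6) for u,v in S];T=[(305+u/6,110+v/6) for u,v in T]
for n,L in (("scene",S),("top",T)):
    W=np.array([onz(n,p,.015)[:2] for p in L]);print(n,W.round(4).tolist(),"ctr",W.mean(0).round(4))
# match by triangulation: scene order farleft?, print all
Ws=np.array([onz("scene",p,.015)[:2] for p in S]);Wt=np.array([onz("top",p,.015)[:2] for p in T])
for i in range(4):
    j=np.argmin(np.linalg.norm(Wt-Ws[i],axis=1));print(i,j,tri(ray("scene",S[i]),ray("top",T[j])),Wt[j]-Ws[i])
# arm/post top lines
for n,L in (("scene",[(200+77/6,130+361/6),(200+102/6,130+346/6),(200+435/6,130+178/6)]),("top",[(305+203/6,110+54/6),(305+210/6,110+100/6),(305+228/6,110+372/6)])):
    for p in L: print(n,p,onz(n,p,.298).round(4))
for p in [(305+233/6,110+403/6)]: print("boss top",onz("top",p,.298))
E
```

```text
scene [[0.7954, -0.0694], [0.6954, -0.0758], [0.6885, 0.0229], [0.7893, 0.0309]] ctr [ 0.7421 -0.0229]
top [[0.79, 0.0306], [0.7971, -0.0692], [0.6973, -0.0763], [0.6898, 0.0235]] ctr [ 0.7436 -0.0228]
0 1 (array([ 0.79598118, -0.06869784,  0.01669436]), np.float64(0.0012457712981494146)) [0.00169843 0.00022916]
1 2 (array([ 0.69627217, -0.07565247,  0.0161972 ]), np.float64(0.001739460791274446)) [ 0.00190262 -0.00043165]
2 3 (array([0.68906989, 0.0237367 , 0.01696123]), np.float64(0.0006235613708473693)) [0.00133561 0.00066776]
3 0 (array([0.78958155, 0.03078911, 0.01523191]), np.float64(0.0007758852487533285)) [ 0.00072824 -0.00036105]
scene (212.83333333333334, 190.16666666666666) [ 0.7409 -0.0209  0.298 ]
scene (217.0, 187.66666666666666) [ 0.7309 -0.0224  0.298 ]
scene (272.5, 159.66666666666666) [ 0.5943 -0.0283  0.298 ]
top (338.8333333333333, 119.0) [ 0.7447 -0.0235  0.298 ]
top (340.0, 126.66666666666667) [ 0.7225 -0.0266  0.298 ]
top (343.0, 172.0) [ 0.5936 -0.0342  0.298 ]
boss top [ 0.57914919 -0.0363568   0.298     ]
```

Stand yaw is 0.070 and the pivot is at (0.578, -0.035). I'll move the held gauge to the robot's side of the hook, aligned with the stand and about 80 mm short of plumb.

```bash
python3 -m creep '[{"slide":[-15,-25,15],"roll":1,"grip":1},{"slide":[-40,-50,40],"roll":2,"grip":1},{"slide":[-70,-80,65],"roll":3,"grip":1},{"slide":[-100,-95,90],"roll":4,"grip":1},{"slide":[-130,-95,112],"roll":5,"grip":1},{"slide":[-160,-95,134],"roll":6,"grip":1},{"slide":[-190,-95,156],"roll":7,"grip":1},{"slide":[-220,-95,178],"roll":8,"grip":1},{"slide":[-245,-95,195],"roll":8.6,"grip":1},{"slide":[-265,-95,209],"roll":8.6,"grip":1},{"slide":[-280,-95,219],"roll":8.6,"grip":1},{"slide":[-287,-95,223],"roll":8.6,"grip":1},{"slide":[-287,-95,223],"roll":8.6,"grip":1},{"slide":[-287,-95,223],"roll":8.6,"grip":1}]'
python3 - <<'E'
from h import *
im=snapshot("scene");cv2.imwrite("pics/s4.png",cv2.resize(im[90:310,180:440,::-1],None,fx=3,fy=2.7))
im=snapshot("top");cv2.imwrite("pics/t4.png",cv2.resize(im[100:250,250:450,::-1],None,fx=3.9,fy=3.9))
im=snapshot("wrist");cv2.imwrite("pics/w4.png",im[:,:,::-1])
for i in range(3):
    o=robot.get_obs();print(o["time"],o["tool_pos"].round(4),o["ee_rot"].round(4),o["wrist_force"].round(2),o["wrist_torque"].round(3))
E
```

```text
time: 5.43
tool_pos: [0.3665, -0.0495, 0.1868]
ee_rot: [-1.57, -0.001, 1.641]
wrist_force: [-0.2, 0.1, -2.7]
width: 0.0096
5.5833 [ 0.3668 -0.049   0.1872] [-1.5703e+00 -8.0000e-04  1.6431e+00] [ 0.45  0.11 -2.1 ] [ 0.013  0.153 -0.022]
5.5833 [ 0.3668 -0.049   0.1872] [-1.5703e+00 -8.0000e-04  1.6431e+00] [ 0.45  0.11 -2.1 ] [ 0.013  0.153 -0.022]
5.5833 [ 0.3668 -0.049   0.1872] [-1.5703e+00 -8.0000e-04  1.6431e+00] [ 0.45  0.11 -2.1 ] [ 0.013  0.153 -0.022]
```

View pics/s4.png

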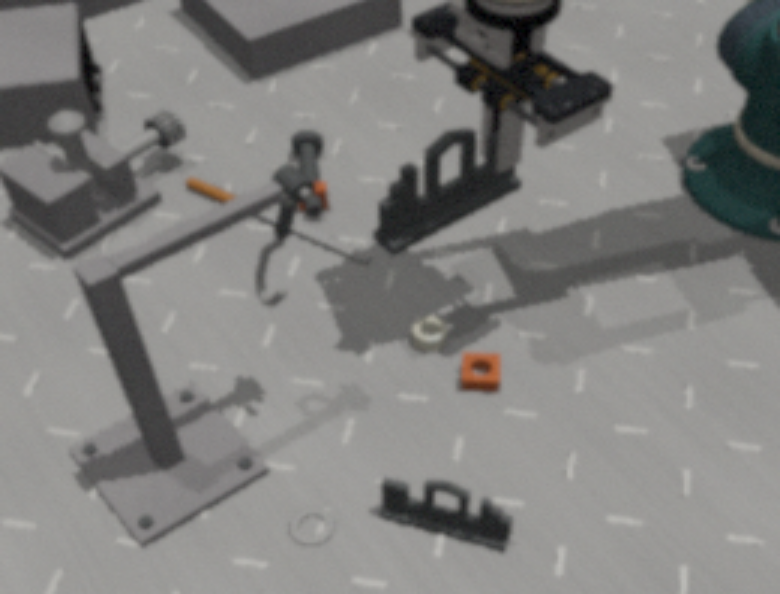

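View pics/t4.png

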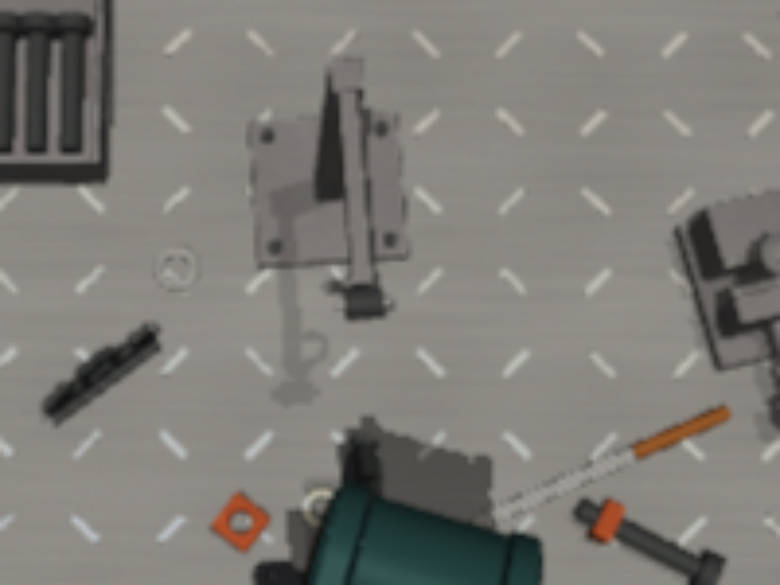

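View pics/w4.png

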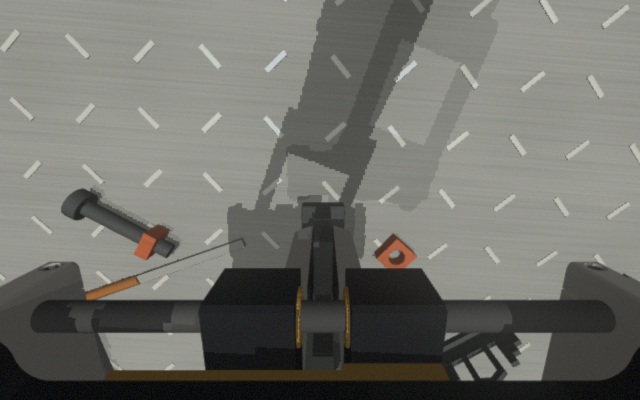

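The gauge sits level and its end face is in line with the hook, about 80 mm short of plumb. The hook is swinging. I'll approach gently.

```bash
python3 -m creep '[{"slide":[0,0,-8],"roll":0,"grip":1},{"slide":[0,0,-16],"roll":0,"grip":1},{"slide":[0,0,-22],"roll":0,"grip":1},{"slide":[0,0,-24],"roll":0,"grip":1},{"slide":[0,0,-25.5],"roll":0,"grip":1},{"slide":[0,0,-27],"roll":0,"grip":1},{"slide":[0,0,-28.5],"roll":0,"grip":1},{"slide":[0,0,-30],"roll":0,"grip":1},{"slide":[0,0,-31.5],"roll":0,"grip":1},{"slide":[0,0,-33],"roll":0,"grip":1},{"slide":[0,0,-34.5],"roll":0,"grip":1},{"slide":[0,0,-36],"roll":0,"grip":1},{"slide":[0,0,-37.5],"roll":0,"grip":1},{"slide":[0,0,-39],"roll":0,"grip":1},{"slide":[0,0,-40.5],"roll":0,"grip":1},{"slide":[0,0,-42],"roll":0,"grip":1},{"slide":[0,0,-43.5],"roll":0,"grip":1},{"slide":[0,0,-45],"roll":0,"grip":1}]'
python3 -m creep '[{"slide":[0,0,-1.5],"roll":0,"grip":1},{"slide":[0,0,-3],"roll":0,"grip":1},{"slide":[0,0,-4.5],"roll":0,"grip":1},{"slide":[0,0,-6],"roll":0,"grip":1},{"slide":[0,0,-7.5],"roll":0,"grip":1},{"slide":[0,0,-9],"roll":0,"grip":1},{"slide":[0,0,-10.5],"roll":0,"grip":1},{"slide":[0,0,-12],"roll":0,"grip":1},{"slide":[0,0,-13.5],"roll":0,"grip":1},{"slide":[0,0,-15],"roll":0,"grip":1},{"slide":[0,0,-16.5],"roll":0,"grip":1},{"slide":[0,0,-18],"roll":0,"grip":1}]'
python3 -m creep '[{"slide":[0,0,-1.5],"roll":0,"grip":1},{"slide":[0,0,-3],"roll":0,"grip":1},{"slide":[0,0,-4.5],"roll":0,"grip":1},{"slide":[0,0,-6],"roll":0,"grip":1},{"slide":[0,0,-7.5],"roll":0,"grip":1},{"slide":[0,0,-9],"roll":0,"grip":1},{"slide":[0,0,-10.5],"roll":0,"grip":1},{"slide":[0,0,-12],"roll":0,"grip":1},{"slide":[0,0,-13.5],"roll":0,"grip":1},{"slide":[0,0,-15],"roll":0,"grip":1},{"slide":[0,0,-16.5],"roll":0,"grip":1},{"slide":[0,0,-18],"roll":0,"grip":1},{"slide":[0,0,-19],"roll":0,"grip":1},{"slide":[0,0,-20],"roll":0,"grip":1},{"slide":[0,0,-20],"roll":0,"grip":1},{"slide":[0,0,-20],"roll":0,"grip":1},{"slide":[0,0,-20],"roll":0,"grip":1}]'
python3 - <<'E'
from h import *
im=snapshot("scene");cv2.imwrite("pics/s5.png",cv2.resize(im[120:250,220:400,::-1],None,fx=4.2,fy=4.2,interpolation=cv2.INTER_LINEAR))
E
```

```text
time: 7.08
tool_pos: [0.4116, -0.0467, 0.1875]
ee_rot: [-1.571, -0.0, 1.641]
wrist_force: [0.0, 0.2, -1.7]
width: 0.0098
time: 8.08
tool_pos: [0.4295, -0.0455, 0.1874]
ee_rot: [-1.571, -0.0, 1.641]
wrist_force: [-0.5, -0.3, -2.1]
width: 0.0096
time: 9.5
tool_pos: [0.4493, -0.044, 0.1875]
ee_rot: [-1.571, -0.0, 1.641]
wrist_force: [-0.1, 0.0, -1.7]
width: 0.0102
```

View pics/s5.png

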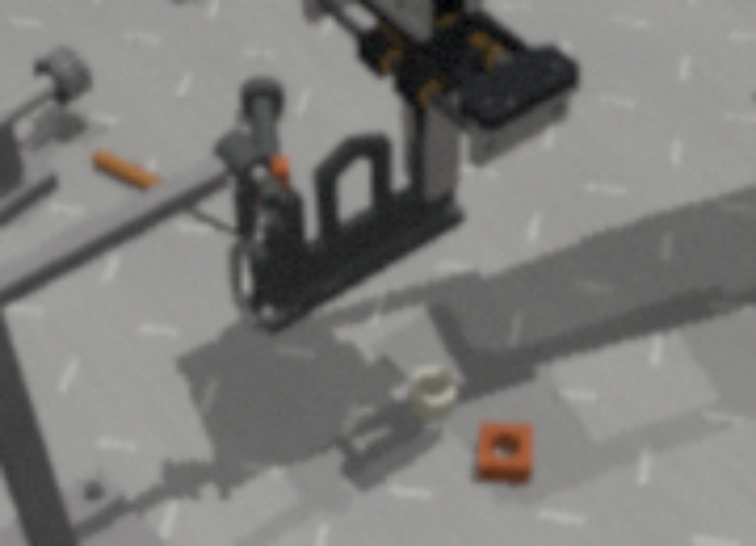

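```bash
python3 -m creep '[{"slide":[0,0,0],"roll":0,"grip":1},{"slide":[0,0,0],"roll":0,"grip":1},{"slide":[0,0,0],"roll":0,"grip":1},{"slide":[0,0,0],"roll":0,"grip":1},{"slide":[0,0,0],"roll":0,"grip":1},{"slide":[0,0,0],"roll":0,"grip":1},{"slide":[0,0,0],"roll":0,"grip":1},{"slide":[0,0,0],"roll":0,"grip":1},{"slide":[0,0,0],"roll":0,"grip":1},{"slide":[0,0,0],"roll":0,"grip":1}]'
cat > still.py <<'E'
from h import *
import sys
n=int(sys.argv[1]);ims=[]
for i in range(n): ims.append(snapshot("scene").astype(int))
x0,x1,y0,y1=[int(v) for v in sys.argv[2].split(",")] if len(sys.argv)>2 else (250,300,150,210)
for i in range(1,n):
    d=np.abs(ims[i]-ims[0]).sum(2)[y0:y1,x0:x1];print(i,"changed px",(d>60).sum(),"mean",d.mean().round(1))
tag=sys.argv[3]
cv2.imwrite(f"pics/{tag}.png",cv2.resize(ims[-1].astype(np.uint8)[120:250,220:400,::-1],None,fx=4.2,fy=4.2,interpolation=cv2.INTER_LINEAR))
o=robot.get_obs();print(o["time"],o["tool_pos"].round(4),o["ee_rot"].round(4),o["wrist_force"].round(2))
E
python3 still.py 5 250,300,150,210 s6
```

```text
time: 10.38
tool_pos: [0.4494, -0.0441, 0.1875]
ee_rot: [-1.571, -0.0, 1.641]
wrist_force: [-0.1, -0.4, -2.7]
width: 0.0099
1 changed px 0 mean 5.8
2 changed px 0 mean 5.8
3 changed px 0 mean 5.8
4 changed px 0 mean 5.8
10.6333 [ 0.4494 -0.0441  0.1875] [-1.5708e+00 -1.0000e-04  1.6414e+00] [-0.25  0.06 -2.82]
```

View pics/s6.png

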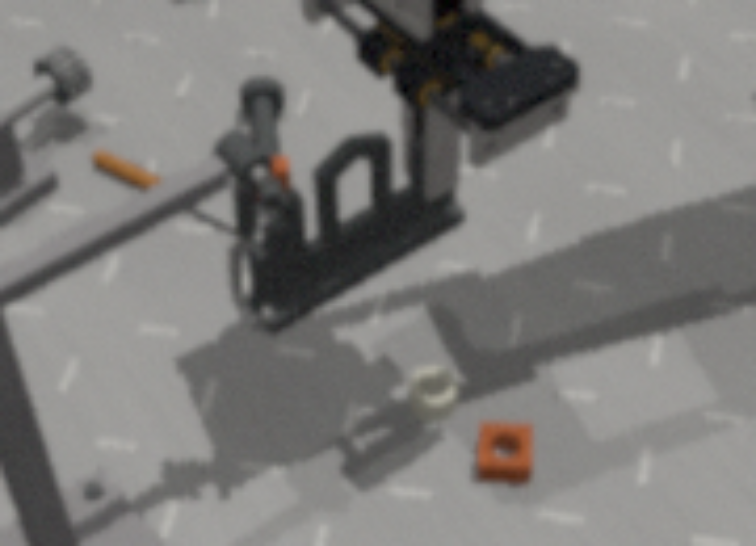

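The hook has stopped and is resting against the gauge's end, just past plumb. I'll draw back very slowly.

```bash
python3 -m creep '[{"slide":[0,0,0.2],"roll":0,"grip":1},{"slide":[0,0,0.4],"roll":0,"grip":1},{"slide":[0,0,0.6],"roll":0,"grip":1},{"slide":[0,0,0.8],"roll":0,"grip":1},{"slide":[0,0,1],"roll":0,"grip":1},{"slide":[0,0,1.2],"roll":0,"grip":1},{"slide":[0,0,1.4],"roll":0,"grip":1},{"slide":[0,0,1.6],"roll":0,"grip":1},{"slide":[0,0,1.8],"roll":0,"grip":1},{"slide":[0,0,2],"roll":0,"grip":1},{"slide":[0,0,2.2],"roll":0,"grip":1},{"slide":[0,0,2.4],"roll":0,"grip":1},{"slide":[0,0,2.6],"roll":0,"grip":1},{"slide":[0,0,2.8],"roll":0,"grip":1},{"slide":[0,0,3],"roll":0,"grip":1},{"slide":[0,0,3.2],"roll":0,"grip":1},{"slide":[0,0,3.4],"roll":0,"grip":1},{"slide":[0,0,3.6],"roll":0,"grip":1},{"slide":[0,0,3.8],"roll":0,"grip":1},{"slide":[0,0,4],"roll":0,"grip":1}]'
python3 -m creep '[{"slide":[0,0,0.2],"roll":0,"grip":1},{"slide":[0,0,0.4],"roll":0,"grip":1},{"slide":[0,0,0.6],"roll":0,"grip":1},{"slide":[0,0,0.8],"roll":0,"grip":1},{"slide":[0,0,1],"roll":0,"grip":1},{"slide":[0,0,1.2],"roll":0,"grip":1},{"slide":[0,0,1.4],"roll":0,"grip":1},{"slide":[0,0,1.6],"roll":0,"grip":1},{"slide":[0,0,1.8],"roll":0,"grip":1},{"slide":[0,0,2],"roll":0,"grip":1},{"slide":[0,0,2.2],"roll":0,"grip":1},{"slide":[0,0,2.4],"roll":0,"grip":1},{"slide":[0,0,2.6],"roll":0,"grip":1},{"slide":[0,0,2.8],"roll":0,"grip":1},{"slide":[0,0,3],"roll":0,"grip":1},{"slide":[0,0,3.2],"roll":0,"grip":1},{"slide":[0,0,3.4],"roll":0,"grip":1},{"slide":[0,0,3.6],"roll":0,"grip":1},{"slide":[0,0,3.8],"roll":0,"grip":1},{"slide":[0,0,4],"roll":0,"grip":1}]'
python3 -m creep '[{"slide":[0,0,0.2],"roll":0,"grip":1},{"slide":[0,0,0.4],"roll":0,"grip":1},{"slide":[0,0,0.6],"roll":0,"grip":1},{"slide":[0,0,0.8],"roll":0,"grip":1},{"slide":[0,0,1],"roll":0,"grip":1},{"slide":[0,0,1.2],"roll":0,"grip":1},{"slide":[0,0,1.4],"roll":0,"grip":1},{"slide":[0,0,1.6],"roll":0,"grip":1},{"slide":[0,0,1.8],"roll":0,"grip":1},{"slide":[0,0,2],"roll":0,"grip":1},{"slide":[0,0,3],"roll":0,"grip":1},{"slide":[0,0,6],"roll":0,"grip":1},{"slide":[0,0,12],"roll":0,"grip":1},{"slide":[0,0,20],"roll":0,"grip":1},{"slide":[0,0,30],"roll":0,"grip":1},{"slide":[0,0,30],"roll":0,"grip":1}]'
python3 still.py 8 245,290,150,210 s7
```

```text
time: 12.3
tool_pos: [0.4454, -0.0444, 0.1875]
ee_rot: [-1.571, -0.0, 1.641]
wrist_force: [-0.7, -1.0, -2.9]
width: 0.01
time: 13.97
tool_pos: [0.4414, -0.0446, 0.1874]
ee_rot: [-1.571, -0.0, 1.641]
wrist_force: [-0.4, 0.0, -2.9]
width: 0.0099
time: 15.3
tool_pos: [0.4096, -0.0468, 0.1876]
ee_rot: [-1.57, 0.0, 1.641]
wrist_force: [-0.5, 0.6, -2.3]
width: 0.0098
1 changed px 0 mean 5.1
2 changed px 0 mean 5.1
3 changed px 0 mean 5.2
4 changed px 0 mean 5.3
5 changed px 2 mean 5.4
6 changed px 2 mean 5.2
7 changed px 3 mean 5.2
15.7 [ 0.4116 -0.0467  0.1874] [-1.5707e+00 -2.0000e-04  1.6415e+00] [-0.78  0.75 -2.91]
```

View pics/s7.png

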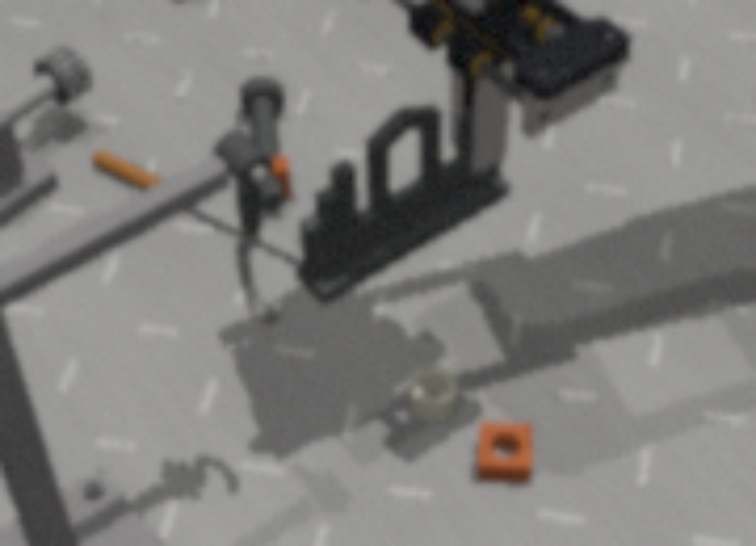

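```bash
python3 - <<'E'
from h import *
xh=np.array([.9976,.07,0]);yh=np.array([-.07,.9976,0]);p=np.array([.5783,-.035,.29])
for n in("scene","top"):
  print(n,"pivot",proj(n,p).round(1))
  for d in (.124,.130,.136):
    print(d,"tip",proj(n,p+yh*.018+np.array([0,0,-d+.022])).round(1),"belly",proj(n,p+np.array([0,0,-d-.004])).round(1),"jogbar",proj(n,p-yh*.014+np.array([0,0,-d+.03])).round(1))
im=cv2.imread("pics/s7.png")
cv2.imwrite("pics/s7c.png",cv2.resize(im[130:350,180:360],None,fx=2.7,fy=2.7))
E
```

```text
scene pivot [277.5 157.6]
0.124 tip [285.3 191.4] belly [281.9 193.8] jogbar [277.6 181.6]
0.13 tip [285.4 193. ] belly [282.1 195.3] jogbar [277.8 183.2]
0.136 tip [285.6 194.5] belly [282.2 196.8] jogbar [278.  184.8]
top pivot [343.1 178.1]
0.124 tip [334.9 186. ] belly [340.4 187.3] jogbar [345.9 184.8]
0.13 tip [334.8 186.4] belly [340.3 187.7] jogbar [345.7 185.2]
0.136 tip [334.7 186.8] belly [340.2 188.1] jogbar [345.6 185.6]
```

View pics/s7c.png

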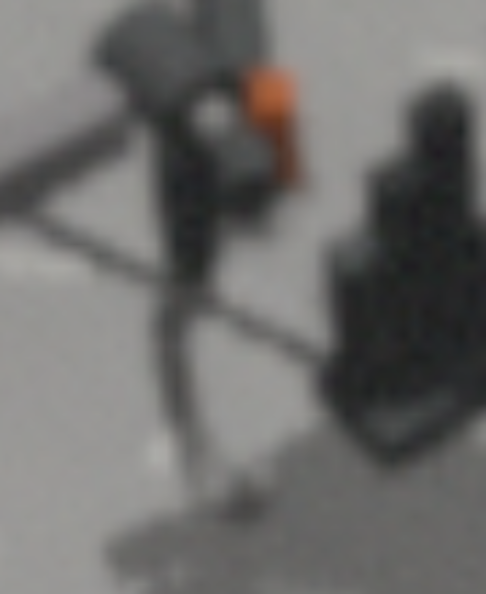

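```bash
python3 - <<'E'
from h import *
A=cv2.cvtColor(cv2.imread("pics/s6.png"),cv2.COLOR_BGR2GRAY).astype(float);B=cv2.cvtColor(cv2.imread("pics/s7.png"),cv2.COLOR_BGR2GRAY).astype(float)
def edge(I,y):
    r=cv2.GaussianBlur(I,(1,9),0)[y,200:300]
    th=110
    k=np.argmax(r<th)
    return 200+k-(th-r[k])/(r[k-1]-r[k]+1e-9)*-1 if k>0 else None
for y in range(200,312,8): print(y,A[y,215:285:6].astype(int).tolist(),B[y,215:285:6].astype(int).tolist())
xh=np.array([.9976,.07,0]);yh=np.array([-.07,.9976,0]);p=np.array([.5783,-.035,.29])
for h in (-.06,-.075,-.1,-.12):
    P=p-yh*.014*(h<-.088)+np.array([0,0,h]);a=proj("scene",P);b=proj("scene",P+xh*.001)
    print(h,"crop",((a-[220,120])*4.2).round(1),"crop px per mm x",((b-a)*4.2).round(2))
E
python3 - <<'E'
import cv2,numpy as np
A=cv2.imread("pics/s6.png")[150:330,190:310];B=cv2.imread("pics/s7.png")[150:330,190:310]
cv2.imwrite("pics/ab.png",cv2.resize(np.hstack([A,B]),None,fx=3.2,fy=3.2))
E
```

```text
200 [146, 150, 147, 109, 51, 39, 37, 46, 51, 44, 40, 53] [145, 152, 151, 137, 73, 35, 38, 39, 47, 43, 40, 58]
208 [153, 153, 150, 117, 56, 38, 46, 66, 67, 55, 50, 43] [153, 153, 153, 141, 84, 44, 41, 38, 50, 47, 56, 97]
216 [141, 151, 151, 124, 58, 39, 44, 77, 97, 79, 64, 47] [138, 147, 152, 146, 102, 44, 41, 49, 80, 92, 95, 117]
224 [100, 104, 122, 128, 62, 42, 45, 84, 97, 66, 54, 50] [98, 104, 126, 143, 112, 50, 40, 57, 113, 139, 141, 145]
232 [142, 130, 117, 94, 59, 41, 56, 98, 86, 50, 42, 40] [142, 131, 116, 104, 89, 57, 49, 81, 139, 153, 151, 150]
240 [152, 149, 144, 126, 86, 63, 71, 98, 75, 41, 38, 33] [151, 149, 147, 137, 100, 72, 70, 84, 125, 146, 151, 153]
248 [152, 150, 131, 96, 76, 75, 71, 75, 59, 42, 38, 33] [149, 150, 149, 137, 88, 71, 99, 121, 121, 107, 120, 135]
256 [153, 149, 127, 83, 80, 97, 63, 62, 58, 42, 36, 36] [151, 152, 150, 139, 94, 80, 125, 150, 148, 135, 123, 116]
264 [153, 150, 126, 86, 92, 125, 71, 43, 39, 37, 36, 37] [150, 152, 151, 142, 99, 78, 122, 149, 151, 152, 153, 147]
272 [151, 150, 130, 84, 95, 140, 86, 41, 38, 41, 34, 37] [150, 151, 152, 148, 111, 75, 112, 146, 151, 152, 154, 153]
280 [151, 151, 135, 93, 99, 155, 103, 44, 37, 35, 32, 36] [151, 150, 151, 150, 124, 80, 104, 143, 152, 152, 152, 153]
288 [151, 152, 141, 98, 97, 144, 99, 42, 36, 41, 35, 35] [151, 152, 150, 150, 144, 105, 104, 134, 149, 151, 152, 152]
296 [152, 153, 146, 113, 95, 98, 71, 42, 35, 39, 38, 39] [150, 152, 150, 158, 169, 134, 104, 123, 143, 149, 144, 131]
304 [152, 154, 151, 134, 96, 81, 56, 42, 60, 62, 46, 41] [152, 152, 153, 157, 160, 142, 117, 125, 127, 121, 126, 113]
-0.06 crop [250.7 233.4] crop px per mm x [-1.45  0.81]
-0.075 crop [252.8 251. ] crop px per mm x [-1.43  0.8 ]
-0.1 crop [242.7 265.5] crop px per mm x [-1.39  0.79]
-0.12 crop [245.5 287.4] crop px per mm x [-1.37  0.78]
```

View pics/ab.png

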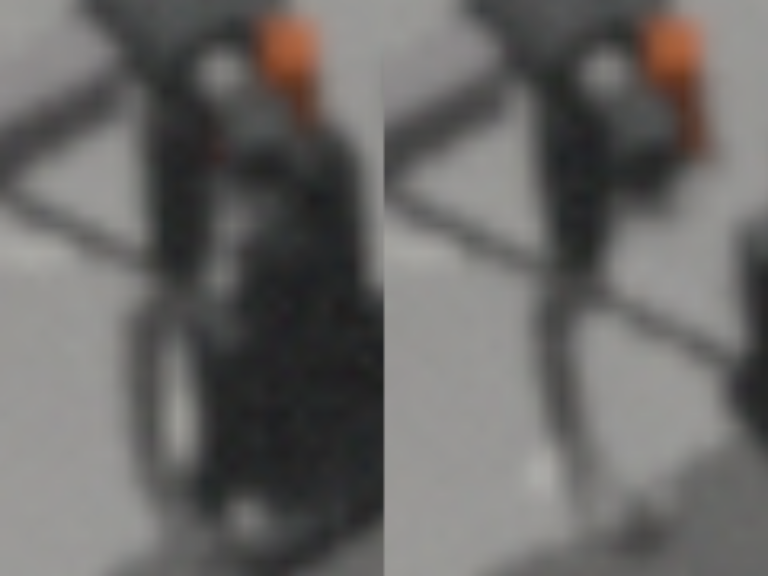

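Plumb and still. Comparing the lean in the two images (6 mm at the bar) with the TCP position puts the alignment 74 to 75 mm forward of the touch position. Next I'll go round to the hook's open (+y) side with the window at tip height.

```bash
python3 -m creep '[{"slide":[15,0,0],"roll":0,"grip":1},{"slide":[35,0,0],"roll":0,"grip":1},{"slide":[48,0,-10],"roll":0,"grip":1},{"slide":[50,0,-30],"roll":0,"grip":1},{"slide":[50,8,-55],"roll":0,"grip":1},{"slide":[50,20,-80],"roll":0,"grip":1},{"slide":[50,35,-100],"roll":0,"grip":1},{"slide":[50,48,-110],"roll":0,"grip":1},{"slide":[50,54,-112],"roll":0,"grip":1},{"slide":[50,56,-112],"roll":0,"grip":1},{"slide":[50,56,-112],"roll":0,"grip":1},{"slide":[50,56,-112],"roll":0,"grip":1}]'
python3 - <<'E'
from h import *
im=snapshot("scene");cv2.imwrite("pics/s8.png",cv2.resize(im[110:240,200:360,::-1],None,fx=4.6,fy=4.6,interpolation=cv2.INTER_LINEAR))
im=snapshot("top");cv2.imwrite("pics/t8.png",cv2.resize(im[100:240,270:420,::-1],None,fx=4.2,fy=4.2))
o=robot.get_obs();print(o["time"],o["tool_pos"].round(4),o["ee_rot"].round(4),o["wrist_force"].round(2))
E
```

```text
time: 16.7
tool_pos: [0.5194, 0.011, 0.1323]
ee_rot: [-1.572, 0.0, 1.641]
wrist_force: [0.1, 0.2, -2.4]
width: 0.0102
16.8 [0.5198 0.0109 0.1328] [-1.5730e+00  3.0000e-04  1.6412e+00] [ 0.1   0.49 -3.34]
```

View pics/s8.png

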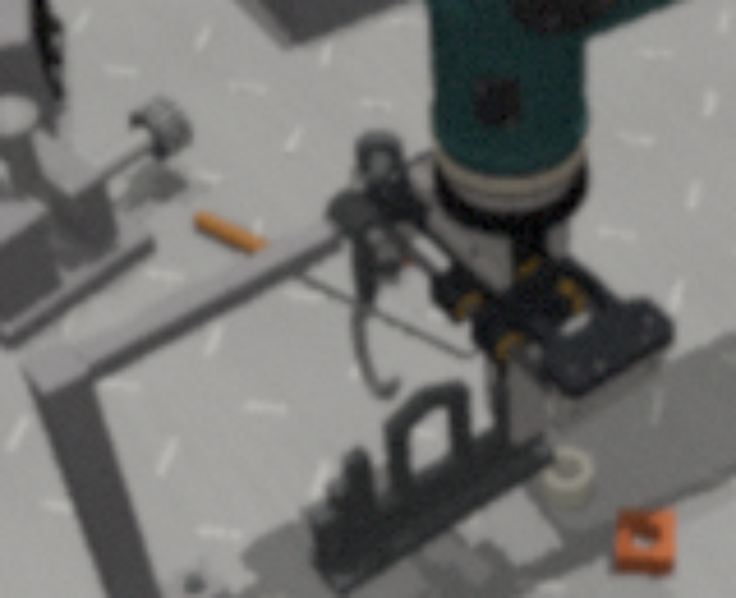

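View pics/t8.png

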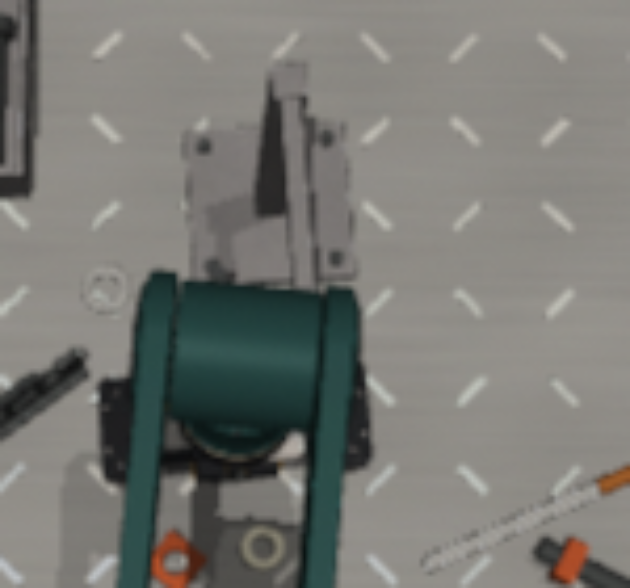

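The hook hangs free at (380,385) and the window is right in front of its tip. I'll slide the window over the tip and touch down on the tip to find the drop.

```bash
python3 -m creep '[{"slide":[-5,0,0],"roll":0,"grip":1},{"slide":[-10,0,0],"roll":0,"grip":1},{"slide":[-15,0,0],"roll":0,"grip":1},{"slide":[-20,0,0],"roll":0,"grip":1},{"slide":[-25,0,0],"roll":0,"grip":1},{"slide":[-29,0,0],"roll":0,"grip":1},{"slide":[-32,0,0],"roll":0,"grip":1},{"slide":[-32,0,0],"roll":0,"grip":1},{"slide":[-32,0,0],"roll":0,"grip":1},{"slide":[-32,0,0],"roll":0,"grip":1},{"slide":[-32,0,0],"roll":0,"grip":1},{"slide":[-32,0,0],"roll":0,"grip":1}]'
python3 - <<'E'
from h import *
F=[]
for i in range(4):
    im=snapshot("scene");F.append(robot.get_obs()["wrist_force"])
print(np.mean(F,0).round(2),np.std(F,0).round(2))
cv2.imwrite("pics/s9.png",cv2.resize(im[110:240,200:360,::-1],None,fx=4.6,fy=4.6,interpolation=cv2.INTER_LINEAR))
o=robot.get_obs();print(o["time"],o["tool_pos"].round(4))
E
```

```text
time: 17.8
tool_pos: [0.5219, -0.0206, 0.1315]
ee_rot: [-1.571, -0.0, 1.642]
wrist_force: [0.8, 0.5, -1.8]
width: 0.0098
[ 0.12  0.12 -2.3 ] [0.45 0.43 0.47]
18.0 [ 0.5219 -0.0207  0.1315]
```

View pics/s9.png

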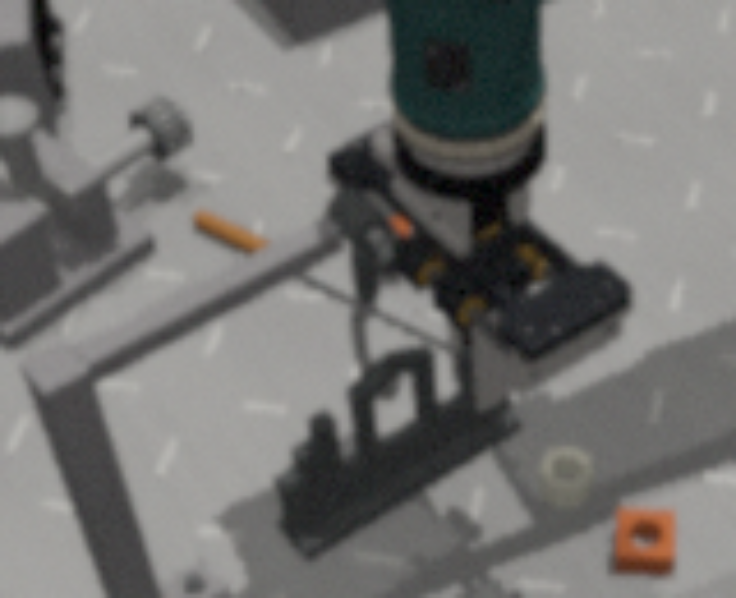

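```bash
python3 - <<'E'
from h import *
xh=np.array([.9976,.07,0]);yh=np.array([-.07,.9976,0])
T=np.array([.5219,-.0207,.1315]);O=T+xh*.0571-np.array([0,0,.0325])  # gauge origin
f=lambda x,y,z:((proj("scene",O+xh*x+yh*y+np.array([0,0,z]))-[200,110])*4.6).round(1)
print("origin",O)
for n,q in dict(WL_top=(.015,.005,.089),WR_top=(-.015,.005,.089),peak=(0,.005,.096),WL_sill=(.015,.005,.04),WR_sill=(-.015,.005,.04),end=(.075,.015,0),end2=(-.075,.015,0.012),steptop=(.039,.005,.09)).items(): print(n,f(*q))
for p0 in (.5783,.5808):
  p=np.array([p0,-.035,.29])
  for d in (.124,.130,.136): print(p0,d,"tip top",((proj("scene",p+yh*.018+np.array([0,0,-d+.022]))-[200,110])*4.6).round(1))
im=cv2.imread("pics/s9.png");cv2.imwrite("pics/s9c.png",cv2.resize(im[310:480,310:470],None,fx=4,fy=3.5))
E
```

```text
origin [ 0.57886296 -0.016703    0.099     ]
WL_top [371.9 395.5]
WR_top [418.  368.5]
peak [394.2 373.4]
WL_sill [378.9 452.1]
WR_sill [423.2 425.5]
end [305.6 561.2]
end2 [519.7 415.6]
steptop [333.9 416.3]
0.5783 0.124 tip top [392.2 374.4]
0.5783 0.13 tip top [393.  381.6]
0.5783 0.136 tip top [393.8 388.8]
0.5808 0.124 tip top [388.2 376.4]
0.5808 0.13 tip top [389.  383.6]
0.5808 0.136 tip top [389.8 390.8]
```

View pics/s9c.png

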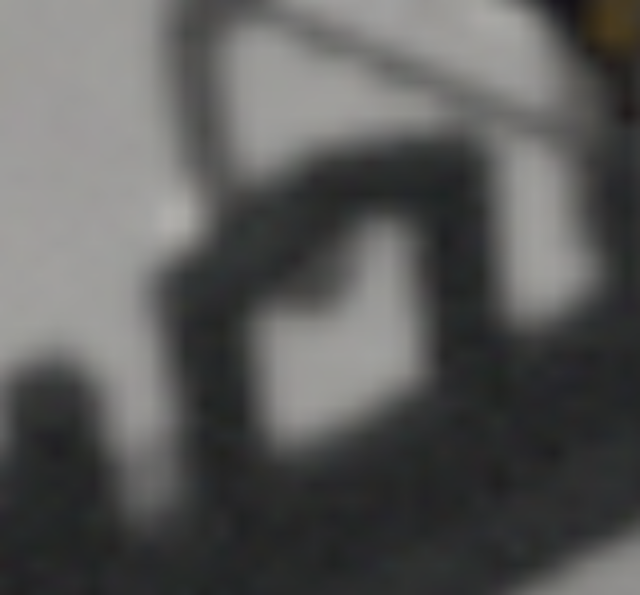

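The tip at about (389,388) is inside the window below the lintel, which agrees with the model. I'll lower onto it by touch.

```bash
python3 -m creep '[{"slide":[0,1,0],"roll":0,"grip":1},{"slide":[0,2,0],"roll":0,"grip":1},{"slide":[0,3,0],"roll":0,"grip":1},{"slide":[0,4,0],"roll":0,"grip":1},{"slide":[0,5,0],"roll":0,"grip":1},{"slide":[0,5.5,0],"roll":0,"grip":1},{"slide":[0,6,0],"roll":0,"grip":1}]'
for k in 1 2; do python3 -m creep '[{"slide":[0,0.5,0],"roll":0,"grip":1},{"slide":[0,1,0],"roll":0,"grip":1},{"slide":[0,1,0],"roll":0,"grip":1}]'; done
python3 -c "
from h import *
print(robot.get_obs()['tool_pos'],robot.get_obs()['wrist_force'],robot.get_obs()['wrist_torque'])"
```

```text
time: 18.58
tool_pos: [0.5219, -0.0209, 0.1253]
ee_rot: [-1.571, -0.0, 1.641]
wrist_force: [0.5, 0.4, -1.8]
width: 0.01
time: 18.83
tool_pos: [0.5218, -0.0209, 0.1243]
ee_rot: [-1.571, -0.0, 1.641]
wrist_force: [0.1, 0.0, -3.4]
width: 0.0097
time: 19.08
tool_pos: [0.5219, -0.0209, 0.1234]
ee_rot: [-1.571, -0.0, 1.641]
wrist_force: [-0.4, 0.1, -1.7]
width: 0.0098
[ 0.52185533 -0.02088075  0.12336519] [-0.44730962  0.10686762 -1.69204948] [-7.70308511e-06  1.54751157e-01 -2.77722113e-02]
```

```bash
cat > f.py <<'E'
from h import *
o=robot.get_obs();print("   z",o["tool_pos"][2].round(5),"Fz",o["wrist_force"][2].round(2),"Ty",o["wrist_torque"][1].round(3))
E
python3 -m creep '[{"slide":[0,0.5,0],"roll":0,"grip":1},{"slide":[0,1,0],"roll":0,"grip":1}]'|grep force;python3 f.py
python3 -m creep '[{"slide":[0,0.5,0],"roll":0,"grip":1},{"slide":[0,1,0],"roll":0,"grip":1}]'|grep force;python3 f.py
python3 -m creep '[{"slide":[0,0.5,0],"roll":0,"grip":1},{"slide":[0,1,0],"roll":0,"grip":1}]'|grep force;python3 f.py
```

```text
wrist_force: [-0.3, -0.7, -0.9]
   z 0.12262 Fz -0.87 Ty 0.047
wrist_force: [-0.1, 0.6, 0.8]
   z 0.12222 Fz 0.84 Ty -0.052
wrist_force: [0.7, -0.4, 5.4]
   z 0.12183 Fz 5.4 Ty -0.197
```

Contact: the tip top is at TCP z≈0.1230, and the hook saw about 6 to 7 N at most. So d≈125.5 mm, with seating expected at TCP z≈0.101. I'll back off, slide in over the belly and lower.

```bash
python3 -m creep '[{"slide":[0,-2,0],"roll":0,"grip":1},{"slide":[0,-4,0],"roll":0,"grip":1},{"slide":[0,-5.5,0],"roll":0,"grip":1},{"slide":[0,-5.5,0],"roll":0,"grip":1},{"slide":[0,-5.5,0],"roll":0,"grip":1}]'; python3 f.py
python3 -m creep '[{"slide":[-2,0,0],"roll":0,"grip":1},{"slide":[-4,0,0],"roll":0,"grip":1},{"slide":[-6,0,0],"roll":0,"grip":1},{"slide":[-8,0,0],"roll":0,"grip":1},{"slide":[-10,0,0],"roll":0,"grip":1},{"slide":[-12,0,0],"roll":0,"grip":1},{"slide":[-14,0.5,0],"roll":0,"grip":1},{"slide":[-15.5,2,0],"roll":0,"grip":1},{"slide":[-16,4,0],"roll":0,"grip":1},{"slide":[-16,6,0],"roll":0,"grip":1},{"slide":[-16,6,0],"roll":0,"grip":1}]'; python3 f.py
python3 still.py 4 250,300,150,210 s10
```

```text
time: 20.0
tool_pos: [0.5215, -0.0208, 0.1254]
ee_rot: [-1.57, -0.0, 1.641]
wrist_force: [-0.3, 0.2, -0.9]
width: 0.0096
   z 0.12544 Fz -0.86 Ty 0.148
time: 20.92
tool_pos: [0.5226, -0.0368, 0.1192]
ee_rot: [-1.57, -0.001, 1.641]
wrist_force: [-0.0, 0.2, -1.9]
width: 0.0098
   z 0.1192 Fz -1.85 Ty 0.127
1 changed px 0 mean 7.5
2 changed px 7 mean 8.7
3 changed px 24 mean 9.7
21.1167 [ 0.523  -0.0367  0.12  ] [-1.5708e+00 -1.0000e-04  1.6416e+00] [-0.25  0.66 -2.37]
```

View pics/s10.png

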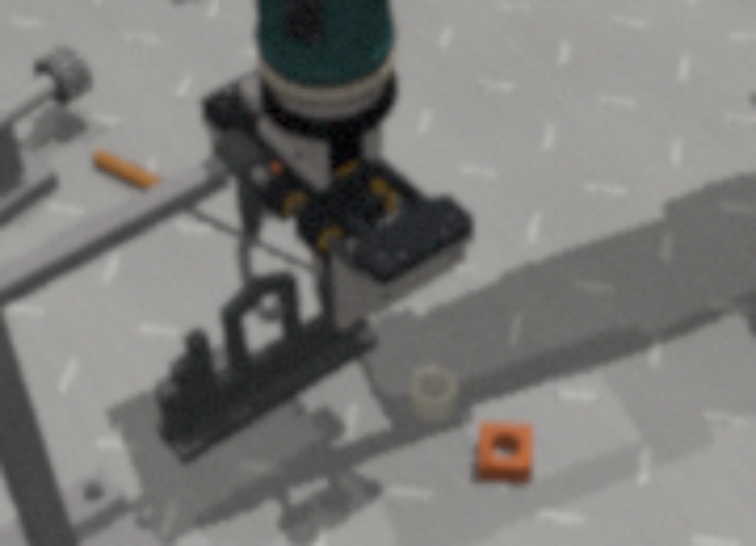

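```bash
python3 - <<'E'
from h import *
ims=[snapshot("scene").astype(float).mean(2) for i in range(15)]
o=robot.get_obs();print(o["time"],o["tool_pos"])
S=np.array(ims)
# hook bar left of shank: original px: crop (245,200..270)/4.2 -> x 276..281,y 165..184
for (y,x0,x1) in ((172,268,290),(178,268,290),(181,268,290)):
    pr=S[:,y,x0:x1]; w=np.clip(140-pr,0,None); 
    print(y,[round(float((w[i,:14]*np.arange(x0,x0+14)).sum()/w[i,:14].sum()),2) for i in range(15)])
sd=S.std(0)[150:215,240:330];ys,xs=np.where(sd>6);print(len(ys),[(int(x)+240,int(y)+150) for x,y in zip(xs,ys)][:40])
E
```

```text
21.8667 [ 0.5230613  -0.03685014  0.11995398]
172 [277.01, 277.02, 276.95, 277.06, 276.99, 276.9, 276.98, 276.92, 276.9, 276.98, 277.04, 276.95, 277.0, 277.01, 277.02]
178 [278.57, 278.69, 278.64, 278.58, 278.55, 278.47, 278.39, 278.34, 278.34, 278.43, 278.46, 278.54, 278.64, 278.65, 278.61]
181 [277.86, 277.84, 277.87, 277.71, 277.58, 277.44, 277.25, 277.16, 277.22, 277.32, 277.44, 277.61, 277.7, 277.81, 277.86]
95 [(293, 150), (295, 150), (302, 150), (306, 150), (299, 151), (296, 152), (302, 152), (303, 158), (289, 164), (286, 168), (276, 169), (277, 169), (276, 170), (277, 170), (282, 170), (276, 171), (277, 171), (282, 171), (276, 172), (277, 172), (281, 172), (282, 172), (277, 173), (278, 173), (281, 173), (282, 173), (295, 173), (277, 174), (278, 174), (281, 174), (282, 174), (277, 175), (281, 175), (281, 176), (276, 178), (276, 179), (276, 180), (277, 180), (278, 180), (279, 180)]
```

A small residual sway of about ±1 mm remains after the tip touch; seating will absorb it. The mean hook position in the image (row 181: 277.5) is my plumb reference. Lowering now.

```bash
python3 -m creep '[{"slide":[0,2,0],"roll":0,"grip":1},{"slide":[0,4,0],"roll":0,"grip":1},{"slide":[0,6,0],"roll":0,"grip":1},{"slide":[0,8,0],"roll":0,"grip":1},{"slide":[0,10,0],"roll":0,"grip":1},{"slide":[0,12,0],"roll":0,"grip":1},{"slide":[0,13.5,0],"roll":0,"grip":1},{"slide":[0,15,0],"roll":0,"grip":1},{"slide":[0,16,0],"roll":0,"grip":1},{"slide":[0,16.5,0],"roll":0,"grip":1},{"slide":[0,16.5,0],"roll":0,"grip":1}]'; python3 f.py
python3 -m creep '[{"slide":[0,0.5,0],"roll":0,"grip":1},{"slide":[0,1,0],"roll":0,"grip":1},{"slide":[0,1,0],"roll":0,"grip":1}]'|grep force; python3 f.py
```

```text
time: 22.78
tool_pos: [0.5236, -0.0372, 0.1042]
ee_rot: [-1.573, 0.001, 1.641]
wrist_force: [0.6, -2.5, 1.9]
width: 0.0098
   z 0.10421 Fz 1.93 Ty -0.044
wrist_force: [-0.7, -2.3, 3.2]
   z 0.10349 Fz 3.21 Ty -0.22
```

There is a sideways force of Fy≈-2.4 N, so the window's edge is on the tip-side flank. I'll lift a little and shift toward -y.

```bash
python3 -m creep '[{"slide":[0,-1.5,0],"roll":0,"grip":1},{"slide":[0,-3,0],"roll":0,"grip":1},{"slide":[-1,-3,0],"roll":0,"grip":1},{"slide":[-2,-3,0],"roll":0,"grip":1},{"slide":[-3,-3,0],"roll":0,"grip":1},{"slide":[-3,-3,0],"roll":0,"grip":1},{"slide":[-3,-3,0],"roll":0,"grip":1}]'|grep -v ee; python3 f.py
python3 -m creep '[{"slide":[0,1,0],"roll":0,"grip":1},{"slide":[0,2,0],"roll":0,"grip":1},{"slide":[0,2.5,0],"roll":0,"grip":1},{"slide":[0,3,0],"roll":0,"grip":1},{"slide":[0,3,0],"roll":0,"grip":1}]'|grep -v ee; python3 f.py
python3 -m creep '[{"slide":[0,0.5,0],"roll":0,"grip":1},{"slide":[0,1,0],"roll":0,"grip":1},{"slide":[0,1,0],"roll":0,"grip":1}]'|grep -v ee; python3 f.py
```

```text
time: 23.62
tool_pos: [0.5228, -0.0395, 0.1049]
wrist_force: [-0.7, 0.3, -2.9]
width: 0.0098
   z 0.10486 Fz -2.86 Ty 0.133
time: 24.03
tool_pos: [0.5236, -0.0398, 0.1028]
wrist_force: [-0.4, -0.2, -0.9]
width: 0.01
   z 0.10282 Fz -0.87 Ty 0.024
time: 24.28
tool_pos: [0.524, -0.0399, 0.1024]
wrist_force: [0.1, 0.4, 2.9]
width: 0.0098
   z 0.10237 Fz 2.89 Ty -0.065
```

```bash
cat > hk.py <<'E'
from h import *
import sys
S=np.array([snapshot("scene").astype(float) for i in range(int(sys.argv[1]))])
G=S.mean(3)
F=robot.get_obs()
for y in (169,172,175,178,181):
    x0=268 if y<178 else 268
    w=np.clip(140-G[:,y,x0:x0+14],0,None);c=(w*np.arange(x0,x0+14)).sum(1)/w.sum(1)
    print(y,c.round(2).tolist())
im=S[-1].astype(np.uint8)
cv2.imwrite(f"pics/{sys.argv[2]}.png",cv2.resize(im[140:250,240:330,::-1],None,fx=7,fy=5.4,interpolation=cv2.INTER_LINEAR))
print(F["time"],F["tool_pos"].round(4),F["wrist_force"].round(2),F["wrist_torque"].round(3))
E
python3 hk.py 5 s11
```

```text
169 [278.95, 278.94, 278.96, 278.98, 278.98]
172 [277.14, 277.11, 277.18, 277.07, 277.1]
175 [278.11, 278.11, 278.04, 278.08, 278.13]
178 [278.49, 278.47, 278.45, 278.44, 278.47]
181 [277.41, 277.4, 277.45, 277.45, 277.43]
24.5333 [ 0.5238 -0.0399  0.1022] [-0.03  0.16  3.09] [ 0.071 -0.144  0.024]
```

View pics/s11.png

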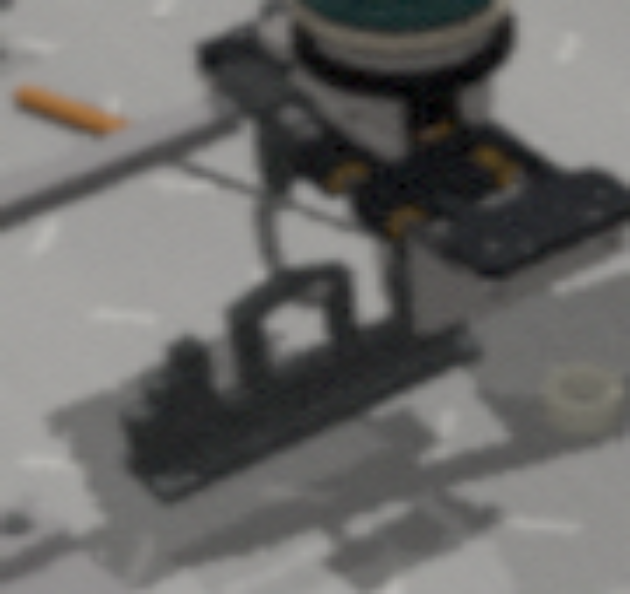

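The hook is within about 0.25 mm of plumb, still, and carrying about 5.3 N. I'll add a touch for 6 N and hold.

```bash
python3 -m creep '[{"slide":[0,0.2,0],"roll":0,"grip":1},{"slide":[0,0.4,0],"roll":0,"grip":1},{"slide":[0,0.4,0],"roll":0,"grip":1},{"slide":[0,0.4,0],"roll":0,"grip":1}]'; python3 f.py
for k in 1 2 3 4 5; do python3 -m creep '[{"slide":[0,0,0],"roll":0,"grip":1},{"slide":[0,0,0],"roll":0,"grip":1}]'|grep time; python3 f.py;done
python3 hk.py 3 s12
```

```text
time: 24.87
tool_pos: [0.524, -0.0399, 0.102]
ee_rot: [-1.573, 0.0, 1.641]
wrist_force: [1.1, -0.2, 4.2]
width: 0.0097
   z 0.102 Fz 4.16 Ty -0.301
time: 25.03
   z 0.10198 Fz 5.0 Ty -0.269
time: 25.2
   z 0.10198 Fz 5.52 Ty -0.314
time: 25.37
   z 0.102 Fz 5.88 Ty -0.305
time: 25.53
   z 0.10201 Fz 5.9 Ty -0.314
time: 25.7
   z 0.10202 Fz 5.83 Ty -0.276
169 [278.94, 278.96, 278.92]
172 [277.06, 277.09, 277.2]
175 [278.11, 278.06, 278.07]
178 [278.46, 278.43, 278.49]
181 [277.4, 277.39, 277.42]
25.85 [ 0.524  -0.0399  0.102 ] [0.4  0.36 4.79] [ 0.041 -0.267  0.046]
```

View pics/s12.png

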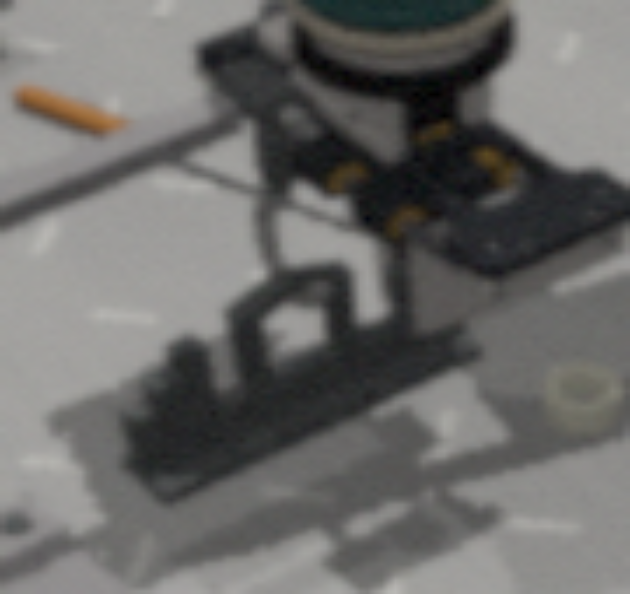

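By both force and torque the hook carries about 7.7 N, which is about 5.4 N beyond the gauge's weight. I'll ease to about 6 N total, hold over half a second, and check level.

```bash
python3 -m creep '[{"slide":[0,-0.3,0],"roll":0,"grip":1},{"slide":[0,-0.6,0],"roll":0,"grip":1},{"slide":[0,-0.6,0],"roll":0,"grip":1}]'|grep time; python3 f.py
for k in 1 2 3 4; do python3 -m creep '[{"slide":[0,0,0],"roll":0,"grip":1},{"slide":[0,0,0],"roll":0,"grip":1}]'|grep time; python3 f.py;done
python3 - <<'E'
from h import *
xh=np.array([.9976,.07,0]);yh=np.array([-.07,.9976,0])
im=cv2.imread("pics/s12.png")
for T in (np.array([.5232,-.0399,.102]),):
    O=T+xh*.0571-np.array([0,0,.0325])
    for tilt in (0,.03,-.03):
        E=[]
        for x in (.075,-.075):
            q=O+xh*x*np.cos(tilt)+yh*.015+np.array([0,0,tilt*(x)])
            E.append((proj("scene",q)-[240,140])*[7,5.4])
        print(tilt,np.round(E,1).tolist())
E
```

```text
time: 26.1
   z 0.1021 Fz 4.66 Ty -0.282
time: 26.27
   z 0.10206 Fz 4.76 Ty -0.279
time: 26.43
   z 0.10204 Fz 4.45 Ty -0.235
time: 26.6
   z 0.10206 Fz 5.21 Ty -0.265
time: 26.77
   z 0.10204 Fz 5.65 Ty -0.205
0 [[165.3, 505.1], [482.5, 353.6]]
0.03 [[164.7, 502.4], [482.6, 356.3]]
-0.03 [[166.1, 507.6], [482.3, 350.9]]
```

```bash
python3 - <<'E'
from h import *
xh=np.array([.9976,.07,0]);yh=np.array([-.07,.9976,0])
for f,off,sc,T in (("s10",(220,120),(4.2,4.2),(.5226,-.0368,.1198)),("s11",(240,140),(7,5.4),(.5238,-.0399,.1022)),("s12",(240,140),(7,5.4),(.524,-.0399,.102))):
    I=cv2.cvtColor(cv2.imread(f"pics/{f}.png"),cv2.COLOR_BGR2GRAY).astype(float)
    P=[]
    T=np.array(T)
    O=T+xh*.0571-np.array([0,0,.0325])
    pts=[];res=[]
    for x in np.linspace(-.068,.07,24):
        a=proj("scene",O+xh*x+yh*.015);u,v=(a-np.array(off))*np.array(sc)
        col=I[int(v)-int(3*sc[1]):int(v)+int(3.5*sc[1]),int(round(u))]
        g=np.gradient(cv2.GaussianBlur(col.reshape(-1,1),(1,0) if 0 else (1,9),0).ravel());k=np.argmax(g[3:-3])+3
        res.append((x,(int(v)-int(3*sc[1])+k-v)/sc[1]))
    res=np.array(res);p=np.polyfit(res[:,0],res[:,1],1);r=res[:,1]-np.polyval(p,res[:,0]);m=np.abs(r)<.5
    p=np.polyfit(res[m,0],res[m,1],1);print(f,m.sum(),"px offset slope/m",p.round(3),"std",r[m].std().round(3))
a=proj("scene",O);b=proj("scene",O+[0,0,.001]);print("px per mm z",b-a)
E
```

```text
s10 22 px offset slope/m [1.391 0.255] std 0.224
s11 21 px offset slope/m [1.191 0.258] std 0.235
s12 21 px offset slope/m [0.447 0.213] std 0.234
px per mm z [-0.02717677 -0.21851772]
```

The gauge is level: tilt changed by less than 0.005 rad under the press. I'll ease a bit more and hold, so a half second at about 6 N total is also covered.

```bash
python3 -m creep '[{"slide":[0,-0.4,0],"roll":0,"grip":1},{"slide":[0,-0.7,0],"roll":0,"grip":1},{"slide":[0,-0.7,0],"roll":0,"grip":1}]'|grep time; python3 f.py
for k in 1 2 3 4; do python3 -m creep '[{"slide":[0,0,0],"roll":0,"grip":1},{"slide":[0,0,0],"roll":0,"grip":1}]'|grep time; python3 f.py;done
```

```text
time: 27.02
   z 0.10223 Fz 3.45 Ty -0.251
time: 27.18
   z 0.10223 Fz 3.98 Ty -0.237
time: 27.35
   z 0.10223 Fz 3.53 Ty -0.233
time: 27.52
   z 0.10226 Fz 3.08 Ty -0.194
time: 27.68
   z 0.10226 Fz 2.33 Ty -0.167
```

```bash
for k in 1 2; do python3 -m creep '[{"slide":[0,-0.3,0],"roll":0,"grip":1},{"slide":[0,-0.6,0],"roll":0,"grip":1},{"slide":[0,-0.6,0],"roll":0,"grip":1},{"slide":[0,-0.6,0],"roll":0,"grip":1}]'|grep time; python3 f.py;done
python3 hk.py 5 s13
```

```text
time: 28.02
   z 0.10252 Fz 0.42 Ty -0.053
time: 28.35
   z 0.10285 Fz -0.64 Ty 0.031
169 [279.0, 279.01, 278.97, 279.0, 278.96]
172 [277.13, 277.13, 276.98, 277.04, 277.04]
175 [278.15, 278.23, 278.11, 278.12, 278.09]
178 [278.5, 278.55, 278.54, 278.53, 278.55]
181 [277.62, 277.63, 277.63, 277.6, 277.58]
28.6 [ 0.5229 -0.0398  0.1031] [ 0.62 -0.14 -2.44] [-0.02   0.111  0.008]
```

```bash
python3 -m creep '[{"slide":[0,0.3,0],"roll":0,"grip":1},{"slide":[0,0.5,0],"roll":0,"grip":1},{"slide":[0,0.5,0],"roll":0,"grip":1},{"slide":[0,0.5,0],"roll":0,"grip":1},{"slide":[0,0.5,0],"roll":0,"grip":1},{"slide":[0,0.5,0],"roll":0,"grip":1}]'|grep time; python3 f.py
python3 -m creep '[{"slide":[0,0,0],"roll":0,"grip":1},{"slide":[0,0,0],"roll":0,"grip":1},{"slide":[0,0,0],"roll":0,"grip":1},{"slide":[0,0,0],"roll":0,"grip":1}]'|grep time; python3 f.py
python3 hk.py 2 s14
```

```text
time: 29.1
   z 0.10303 Fz -3.15 Ty 0.148
time: 29.43
   z 0.10303 Fz -1.47 Ty 0.126
169 [278.97, 279.0]
172 [277.09, 277.2]
175 [278.12, 278.09]
178 [278.48, 278.5]
181 [277.5, 277.5]
29.5333 [ 0.5232 -0.0398  0.1031] [-0.34  0.54 -2.1 ] [-0.03   0.107 -0.002]
```

```bash
python3 -m creep '[{"slide":[0,0.3,0],"roll":0,"grip":1},{"slide":[0,0.6,0],"roll":0,"grip":1},{"slide":[0,0.6,0],"roll":0,"grip":1},{"slide":[0,0.6,0],"roll":0,"grip":1},{"slide":[0,0.6,0],"roll":0,"grip":1}]'|grep time; python3 f.py
python3 -m creep '[{"slide":[0,0,0],"roll":0,"grip":1},{"slide":[0,0,0],"roll":0,"grip":1}]'|grep time; python3 f.py
python3 hk.py 2 s14
```

```text
time: 29.95
   z 0.10272 Fz -1.06 Ty 0.101
time: 30.12
   z 0.10268 Fz -0.75 Ty 0.067
169 [278.97, 278.99]
172 [277.02, 277.17]
175 [278.1, 278.1]
178 [278.47, 278.43]
181 [277.51, 277.48]
30.2167 [ 0.5234 -0.0399  0.1027] [-0.05  0.11 -0.43] [ 0.021  0.074 -0.033]
```

The hook now carries most of the gauge's weight, sits exactly at the plumb reference and is still. Releasing in small steps.

```bash
python3 -m creep '[{"slide":[0,0.3,0],"roll":0,"grip":1},{"slide":[0,0.3,0],"roll":0,"grip":1},{"slide":[0,0.3,0],"roll":0,"grip":1},{"slide":[0,0.3,0],"roll":0,"grip":0.88},{"slide":[0,0.3,0],"roll":0,"grip":0.86},{"slide":[0,0.3,0],"roll":0,"grip":0.84},{"slide":[0,0.3,0],"roll":0,"grip":0.82},{"slide":[0,0.3,0],"roll":0,"grip":0.8},{"slide":[0,0.3,0],"roll":0,"grip":0.75},{"slide":[0,0.3,0],"roll":0,"grip":0.7},{"slide":[0,0.3,0],"roll":0,"grip":0.6},{"slide":[0,0.3,0],"roll":0,"grip":0.5},{"slide":[0,0.3,0],"roll":0,"grip":0.5},{"slide":[0,0.3,0],"roll":0,"grip":0.5}]'; python3 hk.py 8 s15
python3 - <<'E'
from h import *
im=snapshot("wrist");cv2.imwrite("pics/w15.png",im[:,:,::-1])
E
```

```text
time: 31.38
tool_pos: [0.5232, -0.0398, 0.1022]
ee_rot: [-1.571, -0.0, 1.641]
wrist_force: [-0.3, 0.0, -0.4]
width: 0.0466
169 [278.87, 278.85, 278.92, 278.93, 278.98, 278.99, 279.08, 279.08]
172 [277.1, 277.01, 277.07, 277.04, 277.13, 277.21, 277.1, 277.1]
175 [278.01, 278.01, 277.99, 278.05, 278.05, 278.22, 278.21, 278.18]
178 [278.37, 278.37, 278.43, 278.4, 278.47, 278.55, 278.62, 278.63]
181 [276.85, 276.9, 277.08, 277.36, 277.51, 277.61, 277.68, 277.82]
31.7833 [ 0.5232 -0.0398  0.1022] [-0.17  0.25  0.45] [ 0.041 -0.002  0.039]
```

View pics/s15.png

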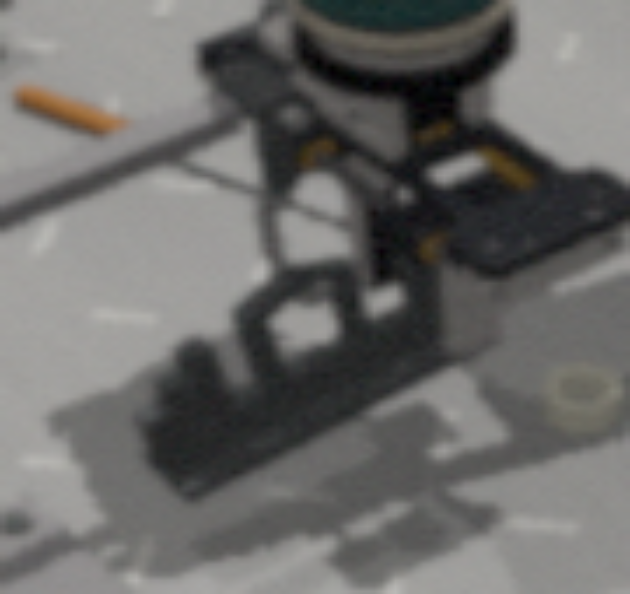

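View pics/w15.png

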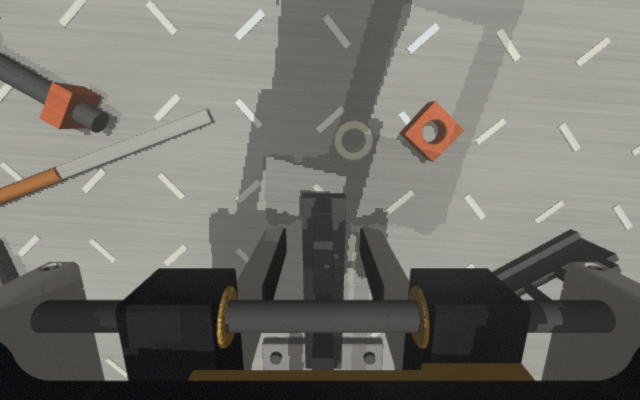

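The gauge seems to have moved a little on release, so I'll measure the motion of gauge and hook.

```bash
cat > mo.py <<'E'
from h import *
import sys
n=int(sys.argv[1]);S=[snapshot("scene") for i in range(n)]
G=[s[:,:,::-1].copy() for s in S];g=[cv2.cvtColor(s,cv2.COLOR_BGR2GRAY) for s in G]
def track(y0,y1,x0,x1):
    out=[]
    t=g[0][y0:y1,x0:x1].astype(np.float32)
    w=cv2.createHanningWindow((x1-x0,y1-y0),cv2.CV_32F)
    for k in g: 
        (dx,dy),r=cv2.phaseCorrelate(t,k[y0:y1,x0:x1].astype(np.float32),w);out.append((round(dx,2),round(dy,2)))
    return out
print("steps end",track(200,240,255,280));print("frame",track(185,215,270,296));print("tab/foot",track(195,225,290,312))
h=[]
for k in g:
    q=k.astype(float)[181,268:282];w=np.clip(140-q,0,None);h.append(round(float((w*np.arange(268,282)).sum()/w.sum()),2))
print("hook",h)
a=np.hstack([cv2.resize(G[i][150:245,245:325],None,fx=4.7,fy=5) for i in (0,n//2)]);cv2.imwrite(f"pics/{sys.argv[2]}.png",a);print(robot.get_obs()["time"])
E
python3 mo.py 16 s16
```

```text
steps end [(0.5, 0.0), (-0.03, -0.07), (-0.08, 0.17), (-4.29, -0.2), (-1.38, 0.56), (-4.24, 8.34), (1.16, 7.81), (-6.27, -6.31), (-1.63, 49.85), (-0.79, -2.65), (-0.69, -2.47), (5.83, 6.71), (0.37, -3.04), (3.09, 3.97), (5.34, 3.47), (-51.53, -106.59)]
frame [(0.5, -0.0), (0.11, -0.13), (-0.02, -0.12), (-0.13, 0.37), (-0.4, 0.56), (-0.52, 0.86), (-0.85, 0.76), (-0.79, 1.08), (-1.04, 0.79), (-0.53, 0.82), (-0.59, 0.67), (-0.27, 0.61), (-0.08, 0.28), (0.06, 0.1), (0.38, -0.08), (0.46, -0.08)]
tab/foot [(0.0, 0.0), (-0.27, 0.29), (-0.28, 0.14), (-0.59, 0.4), (-0.48, 0.39), (-0.82, 0.98), (-0.71, 0.76), (-0.57, 0.87), (-0.49, 0.73), (-0.38, 0.94), (-0.74, 1.08), (-0.4, 0.7), (-0.81, 1.31), (-0.43, 0.28), (-0.26, 0.2), (-0.09, 0.16)]
hook [277.78, 277.64, 277.49, 277.38, 277.1, 276.91, 276.78, 276.69, 276.73, 276.82, 277.02, 277.24, 277.45, 277.58, 277.7, 277.86]
32.6333
```

View pics/s16.png

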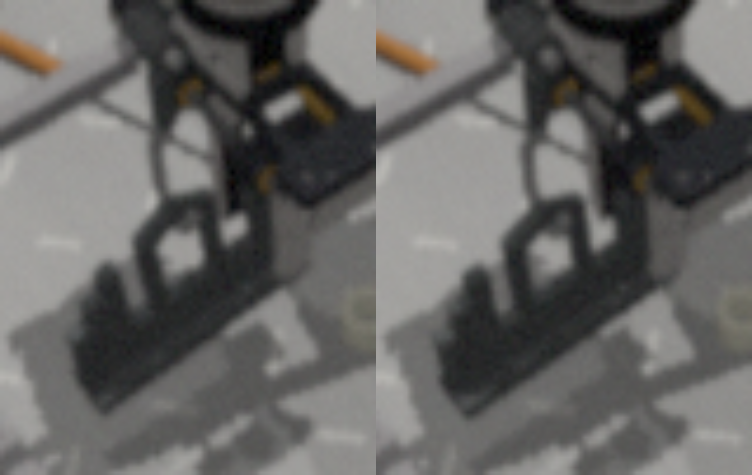

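Everything is hanging, but swaying ±1.6 mm at 1.3 Hz, and it won't stop by itself. I'll back off, shut the fingers, and steady it with a light touch on the tab's end the same way I steadied the hook.

```bash
python3 -m creep '[{"slide":[0,0,10],"roll":0,"grip":0.5},{"slide":[0,0,22],"roll":0,"grip":0.5},{"slide":[0,0,36],"roll":0,"grip":0.5},{"slide":[0,0,48],"roll":0,"grip":0.5},{"slide":[0,-8,57],"roll":0,"grip":1},{"slide":[0,-15,60],"roll":0,"grip":1},{"slide":[0,-15,60],"roll":0,"grip":1},{"slide":[0,-15,60],"roll":0,"grip":1},{"slide":[0,-15,60],"roll":0,"grip":1},{"slide":[0,-15,60],"roll":0,"grip":1},{"slide":[0,-15,60],"roll":0,"grip":1},{"slide":[0,-15,60],"roll":0,"grip":1},{"slide":[0,-15,60],"roll":0,"grip":1}]'; python3 - <<'E'
from h import *
im=snapshot("scene");cv2.imwrite("pics/s17.png",cv2.resize(im[130:250,230:350,::-1],None,fx=6,fy=5,interpolation=cv2.INTER_LINEAR))
im=snapshot("wrist");cv2.imwrite("pics/w17.png",im[:,:,::-1])
E
```

```text
time: 33.72
tool_pos: [0.4634, -0.044, 0.1168]
ee_rot: [-1.57, -0.0, 1.642]
wrist_force: [0.4, 0.0, -0.4]
width: 0.0003
```

View pics/s17.png

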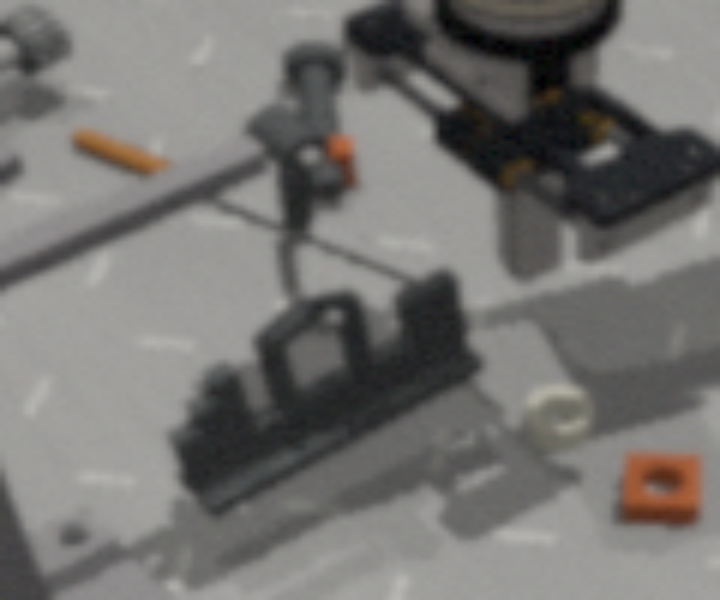

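View pics/w17.png

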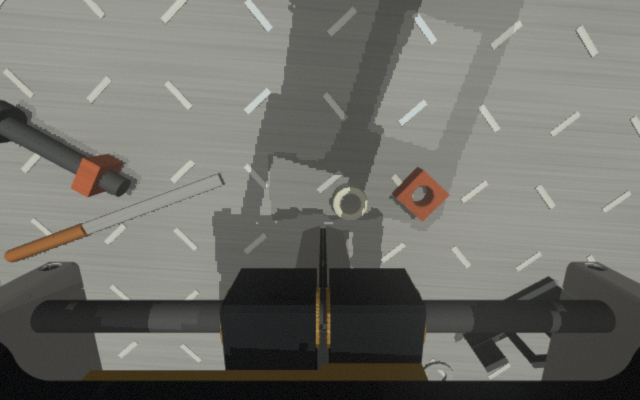

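It hangs level. Now the light touch on the tab's end.

```bash
python3 -m creep '[{"slide":[0,0,-10],"roll":0,"grip":1},{"slide":[0,0,-20],"roll":0,"grip":1},{"slide":[0,0,-26],"roll":0,"grip":1},{"slide":[0,0,-28],"roll":0,"grip":1},{"slide":[0,0,-29],"roll":0,"grip":1},{"slide":[0,0,-30],"roll":0,"grip":1},{"slide":[0,0,-31],"roll":0,"grip":1},{"slide":[0,0,-32],"roll":0,"grip":1},{"slide":[0,0,-33],"roll":0,"grip":1},{"slide":[0,0,-34],"roll":0,"grip":1},{"slide":[0,0,-35],"roll":0,"grip":1},{"slide":[0,0,-36],"roll":0,"grip":1},{"slide":[0,0,-37],"roll":0,"grip":1},{"slide":[0,0,-38],"roll":0,"grip":1},{"slide":[0,0,-39],"roll":0,"grip":1},{"slide":[0,0,-40],"roll":0,"grip":1},{"slide":[0,0,-40],"roll":0,"grip":1},{"slide":[0,0,-40],"roll":0,"grip":1},{"slide":[0,0,-40],"roll":0,"grip":1},{"slide":[0,0,-40],"roll":0,"grip":1}]'
python3 mo.py 16 s18
```

```text
time: 35.48
tool_pos: [0.5033, -0.0412, 0.1171]
ee_rot: [-1.571, -0.0, 1.641]
wrist_force: [0.1, -0.1, 0.2]
width: 0.0004
steps end [(0.5, 0.0), (0.84, -0.24), (1.53, 0.04), (1.48, -0.49), (2.04, -1.2), (1.24, -0.12), (1.95, -0.4), (2.23, -1.06), (6.9, 5.21), (1.28, 8.19), (1.0, -1.91), (5.14, -6.15), (-1.9, -0.99), (-0.5, 4.06), (0.99, -0.2), (-28.8, 37.36)]
frame [(0.5, 0.0), (0.55, -0.22), (0.61, 0.09), (0.51, 0.09), (0.51, -0.08), (0.43, 0.02), (0.58, 0.04), (0.57, -0.3), (0.54, 0.24), (0.33, -0.06), (0.45, 0.04), (0.38, -0.01), (0.42, 0.11), (0.54, 0.06), (0.45, -0.08), (0.66, -0.07)]
tab/foot [(0.0, -0.0), (0.04, 0.14), (0.14, -0.02), (0.09, -0.06), (-0.08, -0.04), (0.22, 0.23), (0.02, -0.01), (-0.17, -0.19), (0.33, 0.46), (-0.16, 0.15), (-0.04, -0.03), (0.02, 0.15), (-0.08, 0.12), (-0.07, 0.14), (-0.1, 0.11), (0.07, 0.21)]
hook [275.69, 275.68, 275.67, 275.68, 275.68, 275.71, 275.66, 275.65, 275.68, 275.65, 275.68, 275.66, 275.69, 275.65, 275.65, 275.68]
36.2833
```

View pics/s18.png

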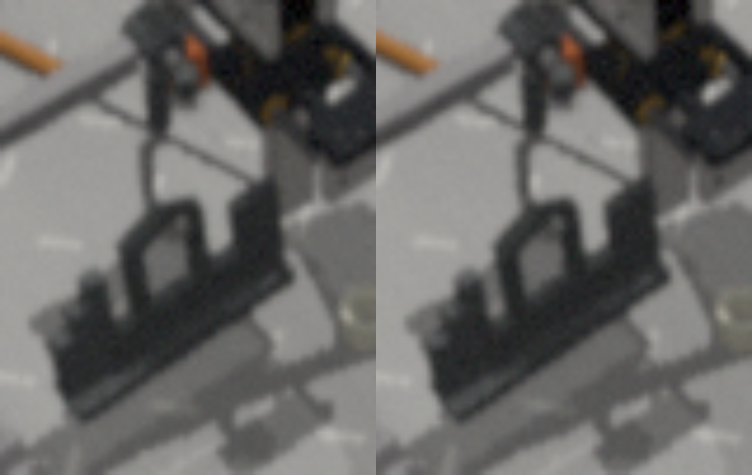

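Held still, about 5 mm past plumb. Drawing back slowly.

```bash
R='x'; python3 -m creep '[{"slide":[0,0,0.15],"roll":0,"grip":1},{"slide":[0,0,0.3],"roll":0,"grip":1},{"slide":[0,0,0.45],"roll":0,"grip":1},{"slide":[0,0,0.6],"roll":0,"grip":1},{"slide":[0,0,0.75],"roll":0,"grip":1},{"slide":[0,0,0.9],"roll":0,"grip":1},{"slide":[0,0,1.05],"roll":0,"grip":1},{"slide":[0,0,1.2],"roll":0,"grip":1},{"slide":[0,0,1.35],"roll":0,"grip":1},{"slide":[0,0,1.5],"roll":0,"grip":1},{"slide":[0,0,1.65],"roll":0,"grip":1},{"slide":[0,0,1.8],"roll":0,"grip":1},{"slide":[0,0,1.95],"roll":0,"grip":1},{"slide":[0,0,2.1],"roll":0,"grip":1},{"slide":[0,0,2.25],"roll":0,"grip":1},{"slide":[0,0,2.4],"roll":0,"grip":1},{"slide":[0,0,2.55],"roll":0,"grip":1},{"slide":[0,0,2.7],"roll":0,"grip":1},{"slide":[0,0,2.85],"roll":0,"grip":1},{"slide":[0,0,3],"roll":0,"grip":1}]'|grep time
python3 -m creep '[{"slide":[0,0,0.15],"roll":0,"grip":1},{"slide":[0,0,0.3],"roll":0,"grip":1},{"slide":[0,0,0.45],"roll":0,"grip":1},{"slide":[0,0,0.6],"roll":0,"grip":1},{"slide":[0,0,0.75],"roll":0,"grip":1},{"slide":[0,0,0.9],"roll":0,"grip":1},{"slide":[0,0,1.05],"roll":0,"grip":1},{"slide":[0,0,1.2],"roll":0,"grip":1},{"slide":[0,0,1.35],"roll":0,"grip":1},{"slide":[0,0,1.5],"roll":0,"grip":1},{"slide":[0,0,1.65],"roll":0,"grip":1},{"slide":[0,0,1.8],"roll":0,"grip":1},{"slide":[0,0,1.95],"roll":0,"grip":1},{"slide":[0,0,2.1],"roll":0,"grip":1},{"slide":[0,0,2.25],"roll":0,"grip":1},{"slide":[0,0,2.4],"roll":0,"grip":1},{"slide":[0,0,2.55],"roll":0,"grip":1},{"slide":[0,0,2.7],"roll":0,"grip":1},{"slide":[0,0,2.85],"roll":0,"grip":1},{"slide":[0,0,3],"roll":0,"grip":1}]'|grep time
python3 -m creep '[{"slide":[0,0,0.15],"roll":0,"grip":1},{"slide":[0,0,0.3],"roll":0,"grip":1},{"slide":[0,0,0.45],"roll":0,"grip":1},{"slide":[0,0,0.6],"roll":0,"grip":1},{"slide":[0,0,0.75],"roll":0,"grip":1},{"slide":[0,0,0.9],"roll":0,"grip":1},{"slide":[0,0,1.05],"roll":0,"grip":1},{"slide":[0,0,1.2],"roll":0,"grip":1},{"slide":[0,0,1.35],"roll":0,"grip":1},{"slide":[0,0,1.5],"roll":0,"grip":1},{"slide":[0,0,1.7],"roll":0,"grip":1},{"slide":[0,0,1.9],"roll":0,"grip":1},{"slide":[0,0,2.1],"roll":0,"grip":1},{"slide":[0,0,2.3],"roll":0,"grip":1},{"slide":[0,0,2.5],"roll":0,"grip":1},{"slide":[0,0,2.7],"roll":0,"grip":1},{"slide":[0,0,2.9],"roll":0,"grip":1},{"slide":[0,0,3.1],"roll":0,"grip":1},{"slide":[0,0,3.3],"roll":0,"grip":1},{"slide":[0,0,3.5],"roll":0,"grip":1}]'
python3 mo.py 14 s19
```

```text
time: 37.95
time: 39.62
time: 41.28
tool_pos: [0.4938, -0.0419, 0.1172]
ee_rot: [-1.571, -0.0, 1.641]
wrist_force: [0.5, 0.7, -0.5]
width: 0.0003
steps end [(0.5, 0.0), (0.41, -0.13), (-0.77, -0.68), (-2.1, 0.02), (-0.01, 0.69), (-0.22, 0.8), (-0.37, -7.8), (-0.28, -0.95), (2.65, 7.81), (-7.57, -3.17), (-1.96, -2.85), (2.94, 5.79), (-0.86, -1.75), (-18.14, 9.12)]
frame [(0.5, 0.0), (0.53, -0.12), (0.53, 0.02), (0.4, -0.08), (0.59, -0.15), (0.65, 0.1), (0.69, 0.09), (0.7, 0.21), (0.51, -0.09), (0.77, 0.12), (0.75, 0.15), (0.46, -0.05), (0.66, 0.15), (0.53, 0.02)]
tab/foot [(0.0, 0.0), (0.06, -0.02), (-0.03, -0.17), (0.15, -0.13), (0.13, 0.05), (-0.03, -0.28), (0.11, 0.01), (-0.08, -0.09), (-0.2, -0.33), (-0.14, 0.13), (-0.07, 0.08), (0.1, 0.01), (0.05, -0.25), (0.07, -0.06)]
hook [277.39, 277.39, 277.38, 277.38, 277.35, 277.36, 277.43, 277.44, 277.39, 277.39, 277.39, 277.41, 277.47, 277.43]
41.9833
```

View pics/s19.png

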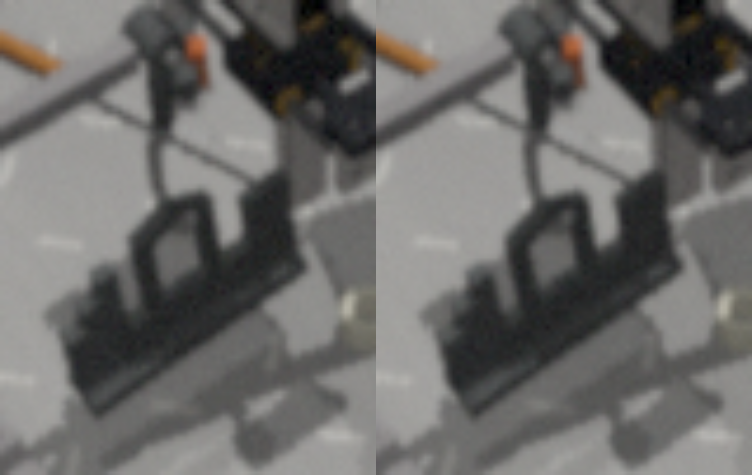

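Hook back at plumb (277.4) and still. Now withdraw clear and verify.

```bash
python3 -m creep '[{"slide":[0,0,1],"roll":0,"grip":1},{"slide":[0,0,3],"roll":0,"grip":1},{"slide":[0,0,8],"roll":0,"grip":1},{"slide":[0,0,16],"roll":0,"grip":1},{"slide":[0,0,30],"roll":0,"grip":1},{"slide":[0,0,45],"roll":0,"grip":1},{"slide":[0,0,60],"roll":0,"grip":1},{"slide":[0,0,70],"roll":0,"grip":1},{"slide":[0,0,70],"roll":0,"grip":1},{"slide":[0,0,70],"roll":0,"grip":1}]'
python3 mo.py 16 s20
python3 - <<'E'
from h import *
im=snapshot("scene");cv2.imwrite("pics/s21.png",cv2.resize(im[130:330,180:400,::-1],None,fx=3.5,fy=3,interpolation=cv2.INTER_LINEAR))
im=snapshot("top");cv2.imwrite("pics/t21.png",cv2.resize(im[100:250,180:450,::-1],None,fx=2.9,fy=2.9))
xh=np.array([.9976,.07,0])
g=cv2.cvtColor(cv2.imread("pics/s20.png"),cv2.COLOR_BGR2GRAY)
E
```

```text
time: 42.82
tool_pos: [0.4239, -0.0469, 0.1174]
ee_rot: [-1.572, 0.0, 1.641]
wrist_force: [0.3, -0.1, -0.0]
width: 0.0007
steps end [(0.5, 0.0), (0.47, -0.49), (0.14, 0.02), (1.4, -11.59), (1.1, -5.36), (2.09, -0.27), (0.22, -0.54), (7.45, 9.05), (1.79, 7.85), (3.41, 0.81), (-1.69, -5.08), (-0.76, 1.5), (5.42, 6.45), (-8.44, -0.74), (8.33, -12.73), (-1.09, -0.97)]
frame [(0.5, -0.0), (0.72, 0.14), (0.49, 0.03), (0.35, -0.03), (0.27, 0.09), (0.44, 0.05), (0.38, 0.2), (0.33, 0.15), (0.56, 0.17), (0.34, 0.07), (0.41, 0.12), (0.51, -0.05), (0.57, -0.2), (0.51, -0.1), (0.54, -0.09), (0.55, -0.05)]
tab/foot [(-0.0, 0.0), (-0.32, 0.21), (0.12, -0.24), (-0.13, 0.09), (0.04, -0.29), (0.05, 0.19), (-0.15, -0.03), (0.37, 0.52), (0.21, 0.18), (0.18, 0.15), (-0.02, -0.06), (0.2, -0.02), (0.01, -0.16), (0.45, 0.26), (-0.07, -0.02), (0.43, 0.13)]
hook [277.38, 277.34, 277.37, 277.35, 277.35, 277.29, 277.3, 277.31, 277.32, 277.34, 277.39, 277.41, 277.41, 277.38, 277.38, 277.44]
43.6167
```

View pics/s21.png

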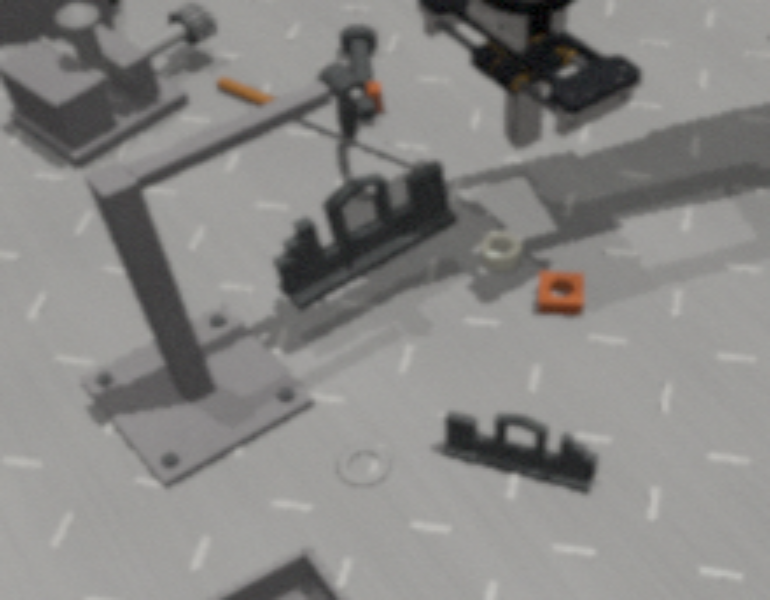

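View pics/t21.png

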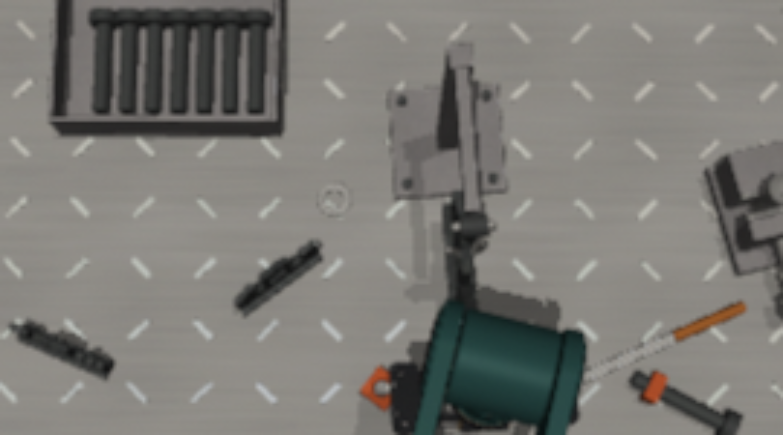

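```bash
python3 - <<'E'
from h import *
im=cv2.imread("pics/s21.png")
cv2.imwrite("pics/s21c.png",cv2.resize(im[140:320,260:470],None,fx=3.7,fy=3.3))
# expected end points, gauge at hook, level
xh=np.array([.9976,.07,0]);yh=np.array([-.07,.9976,0]);O=np.array([.5802,-.0363,.0695])
for tag,q in dict(endbot=(.075,.015,0),tabbot=(-.075,.015,0),tabtop1=(-.075,.005,.075),tabtop2=(-.045,.005,.075),step=(.039,.005,.09),framepk=(0,.005,.108),winWL=(.015,.005,.089),winWR=(-.015,.005,.089)).items():
    P=O+xh*q[0]+yh*q[1]+np.array([0,0,q[2]]);a=(proj("scene",P)-[180,130])*[3.5,3];print(tag,((a-[260,140])*[3.7,3.3]).round(0))
E
```

```text
endbot [120. 562.]
tabbot [706. 284.]
tabtop1 [669.  88.]
tabtop2 [550. 142.]
step [195. 262.]
framepk [354. 142.]
winWL [298. 218.]
winWR [424. 162.]
```

View pics/s21c.png

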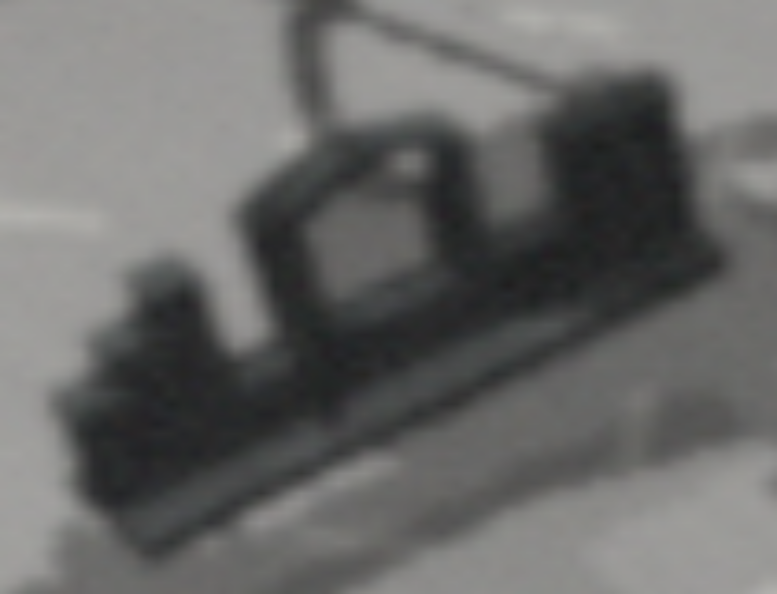

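Hook plumb and still, but the gauge's outline looks slightly shifted from the held pose, so I'll compare closely.

```bash
python3 - <<'E'
from h import *
im=np.mean([snapshot("scene") for i in range(3)],0).astype(np.uint8)[:,:,::-1]
cv2.imwrite("pics/raw22.png",im)
a=cv2.imread("pics/s14.png");b=cv2.resize(im[140:250,240:330],None,fx=7,fy=5.4,interpolation=cv2.INTER_LINEAR)
def e(x): return cv2.convertScaleAbs(x[240:530,90:520],alpha=1.7,beta=-20)
cv2.imwrite("pics/cmp.png",np.vstack([cv2.resize(e(a),None,fx=1.8,fy=1.03),cv2.resize(e(b),None,fx=1.8,fy=1.03)]))
t=snapshot("top")[:,:,::-1];cv2.imwrite("pics/t22.png",cv2.resize(t[150:210,315:370],None,fx=10,fy=10,interpolation=cv2.INTER_LINEAR))
for v in [(0,0,.001),(0.001,0,0),(0,.001,0)]:
    P=np.array([.58,-.036,.12]);print(v,"scene",(proj("scene",P+v)-proj("scene",P)).round(3),"top",(proj("top",P+v)-proj("top",P)).round(3))
print(robot.get_obs()["time"])
E
```

```text
(0, 0, 0.001) scene [-0.029 -0.236] top [ 0.018 -0.062]
(0.001, 0, 0) scene [-0.328  0.17 ] top [-0.002 -0.317]
(0, 0.001, 0) scene [0.197 0.247] top [-0.323 -0.002]
43.9167
```

View pics/cmp.png

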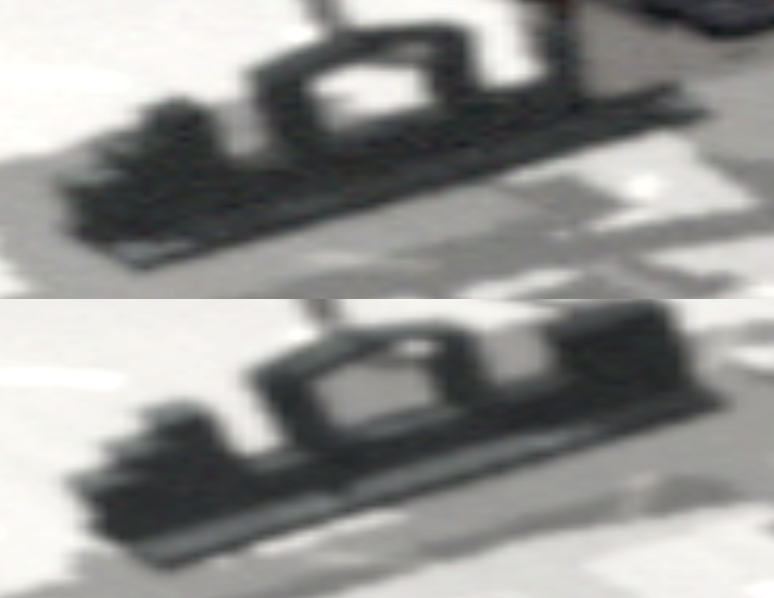

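View pics/t22.png

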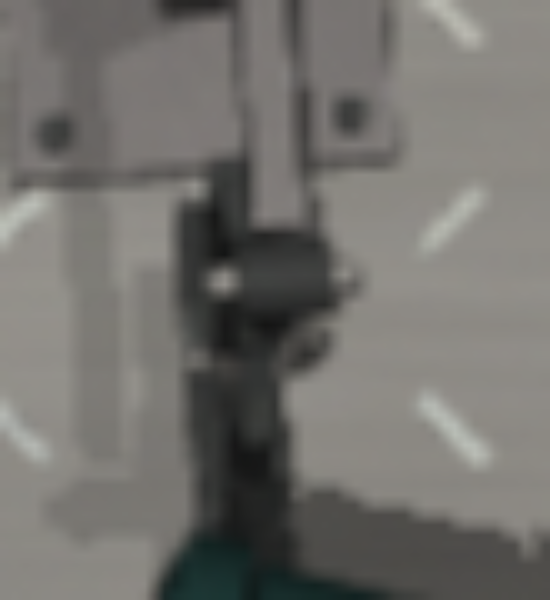

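```bash
python3 - <<'E'
from h import *
from scipy.optimize import least_squares
I=cv2.cvtColor(cv2.imread("pics/raw22.png"),cv2.COLOR_BGR2GRAY).astype(np.float32)
up=cv2.resize(I[140:250,240:330],None,fx=8,fy=8,interpolation=cv2.INTER_CUBIC);up=cv2.convertScaleAbs(up,alpha=2.2,beta=-50)
cv2.imwrite("pics/z22.png",up[260:820,60:720])
xh=np.array([.9976,.07,0]);yh=np.array([-.07,.9976,0])
C=camera_info("scene")
# foot lower edge (y=+15,z=0) fit: tilt a about peak, residual vs tilt
def pose(q,a,dx,O=np.array([.5802,-.0363,.0695])):
    x,y,z=q; zz=z-.096
    X=x*np.cos(a)-zz*np.sin(a);Z=x*np.sin(a)+zz*np.cos(a)
    return O+xh*(X+dx)+yh*y+np.array([0,0,Z+.096])
for a in (0,-.03,-.06):
    res=[]
    for x in np.linspace(-.065,.068,24):
        u,v=proj("scene",pose((x,.015,0),a,0),C)
        ys=np.arange(v-4,v+4,.1).astype(np.float32);c=cv2.remap(I,np.full((len(ys),1),u,np.float32),ys.reshape(-1,1),cv2.INTER_LINEAR).ravel()
        g=np.gradient(cv2.GaussianBlur(c.reshape(-1,1),(1,9),0).ravel());k=np.argmax(g[5:-5])+5;res.append((x,ys[k]-v))
    res=np.array(res);m=np.ones(len(res),bool)
    for _ in range(3):
        p=np.polyfit(res[m,0],res[m,1],1);m=np.abs(res[:,1]-np.polyval(p,res[:,0]))<.5
    print("a",a,"slope px/m",p.round(2),m.sum())
E
```

```text
a 0 slope px/m [10.51 -0.08] 22
a -0.03 slope px/m [ 3.35 -0.09] 22
a -0.06 slope px/m [-3.24 -0.08] 23
```

View pics/z22.png

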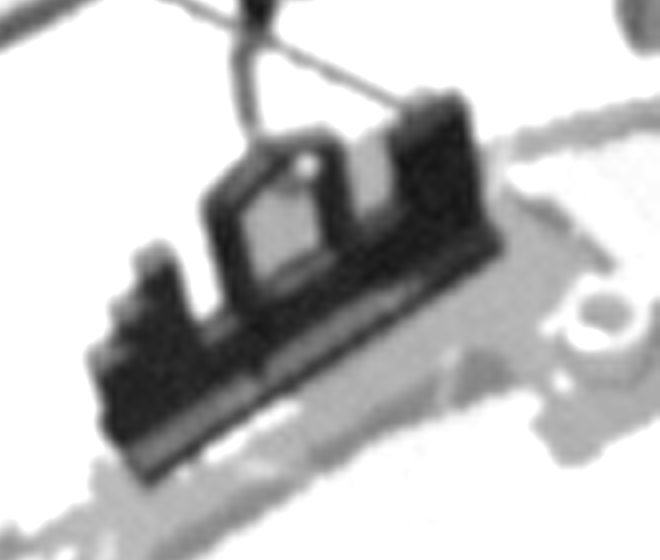

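The gauge hangs about 2.5° nose-down: either friction stuck it or the peak is slightly off the bar. There are 25 s left, so I'll level it by gently pressing the tab's top down with the shut fingertips.

```bash
python3 -m creep '[{"slide":[0,-25,0],"roll":0,"grip":1},{"slide":[0,-48,-10],"roll":0,"grip":1},{"slide":[0,-48,-40],"roll":0,"grip":1},{"slide":[0,-48,-65],"roll":0,"grip":1},{"slide":[0,-48,-80],"roll":0,"grip":1},{"slide":[0,-45,-86],"roll":0,"grip":1},{"slide":[0,-39,-86],"roll":0,"grip":1},{"slide":[0,-34,-86],"roll":0,"grip":1},{"slide":[0,-32,-86],"roll":0,"grip":1},{"slide":[0,-31,-86],"roll":0,"grip":1},{"slide":[0,-30,-86],"roll":0,"grip":1},{"slide":[0,-29,-86],"roll":0,"grip":1},{"slide":[0,-28,-86],"roll":0,"grip":1},{"slide":[0,-27.5,-86],"roll":0,"grip":1},{"slide":[0,-27,-86],"roll":0,"grip":1},{"slide":[0,-27,-86],"roll":0,"grip":1}]'
cat > tl.py <<'E'
from h import *
import sys
L=[snapshot("scene") for i in range(int(sys.argv[1]))]
im=np.mean(L,0).astype(np.uint8)[:,:,::-1];cv2.imwrite(f"pics/{sys.argv[2]}.png",cv2.resize(im[140:250,240:330],None,fx=7,fy=5.4))
xh=np.array([.9976,.07,0]);yh=np.array([-.07,.9976,0]);C=camera_info("scene")
def pose(q,a,O=np.array([.5802,-.0363,.0695])):
    x,y,z=q; zz=z-.096
    return O+xh*(x*np.cos(a)-zz*np.sin(a))+yh*y+np.array([0,0,x*np.sin(a)+zz*np.cos(a)+.096])
def slope(I,a):
    res=[]
    for x in np.linspace(-.065,.068,24):
        u,v=proj("scene",pose((x,.015,0),a),C)
        ys=np.arange(v-4,v+4,.1).astype(np.float32);c=cv2.remap(I,np.full((len(ys),1),u,np.float32),ys.reshape(-1,1),cv2.INTER_LINEAR).ravel()
        g=np.gradient(cv2.GaussianBlur(c.reshape(-1,1),(1,9),0).ravel());k=np.argmax(g[5:-5])+5;res.append((x,ys[k]-v))
    res=np.array(res);m=np.ones(len(res),bool)
    for _ in range(3):
        p=np.polyfit(res[m,0],res[m,1],1);m=np.abs(res[:,1]-np.polyval(p,res[:,0]))<.5
    return p
def tilt(I):
    a=0
    for _ in range(3): a-=slope(I,a)[0]/235
    return a
G=[cv2.cvtColor(k[:,:,::-1],cv2.COLOR_BGR2GRAY).astype(np.float32) for k in L]
print("tilt mean",round(tilt(np.mean(G,0).astype(np.float32)),4),"each",[round(tilt(g),3) for g in G])
h=[]
for k in G:
    q=k[181,268:282];w=np.clip(140-q,0,None);h.append(round(float((w*np.arange(268,282)).sum()/w.sum()),2))
print("hook",h);o=robot.get_obs();print(o["time"],o["tool_pos"].round(4),o["wrist_force"].round(2))
E
python3 tl.py 4 s23
```

```text
time: 45.25
tool_pos: [0.5098, -0.0408, 0.1442]
ee_rot: [-1.571, 0.0, 1.641]
wrist_force: [-0.1, -0.6, 0.4]
width: 0.0005
tilt mean 0.0075 each [np.float64(0.006), np.float64(0.004), np.float64(0.02), np.float64(0.008)]
hook [277.4, 277.41, 277.4, 277.44]
45.45 [ 0.5099 -0.0408  0.1443] [-0.14  0.07 -0.71]
```

View pics/s23.png

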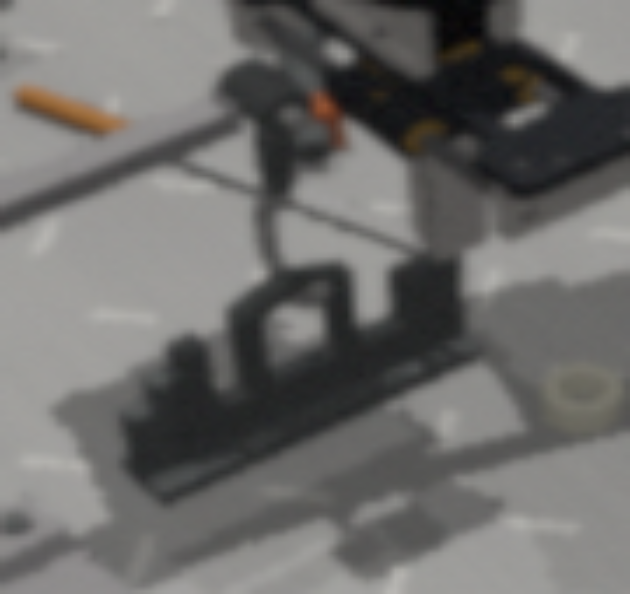

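Level under the fingertip, with the hook still plumb. I'll raise slowly and see whether it stays.

```bash
python3 -m creep '[{"slide":[0,-0.4,0],"roll":0,"grip":1},{"slide":[0,-0.8,0],"roll":0,"grip":1},{"slide":[0,-1.2,0],"roll":0,"grip":1},{"slide":[0,-1.6,0],"roll":0,"grip":1},{"slide":[0,-2,0],"roll":0,"grip":1},{"slide":[0,-2.4,0],"roll":0,"grip":1},{"slide":[0,-2.8,0],"roll":0,"grip":1},{"slide":[0,-3.4,0],"roll":0,"grip":1},{"slide":[0,-4,0],"roll":0,"grip":1},{"slide":[0,-5,0],"roll":0,"grip":1}]'|grep -v ee
python3 tl.py 6 s24
```

```text
time: 46.28
tool_pos: [0.5097, -0.0408, 0.1491]
wrist_force: [-0.1, 0.1, 0.0]
width: 0.0005
tilt mean -0.0621 each [np.float64(-0.049), np.float64(-0.058), np.float64(-0.053), np.float64(-0.054), np.float64(-0.059), np.float64(-0.044)]
hook [277.29, 277.34, 277.43, 277.49, 277.5, 277.44]
46.5833 [ 0.5098 -0.0408  0.1491] [ 0.22  0.3  -0.56]
```

It returns, so the bar is sitting off the peak on the gable's slope. Tipping the tab further down should steepen that slope and let the bar slide into the peak.

```bash
python3 -m creep '[{"slide":[0,2,0],"roll":0,"grip":1},{"slide":[0,4,0],"roll":0,"grip":1},{"slide":[0,5,0],"roll":0,"grip":1},{"slide":[0,6,0],"roll":0,"grip":1},{"slide":[0,7,0],"roll":0,"grip":1},{"slide":[0,8,0],"roll":0,"grip":1},{"slide":[0,9,0],"roll":0,"grip":1},{"slide":[0,10,0],"roll":0,"grip":1},{"slide":[0,11,0],"roll":0,"grip":1},{"slide":[0,12,0],"roll":0,"grip":1},{"slide":[0,13,0],"roll":0,"grip":1},{"slide":[0,14,0],"roll":0,"grip":1},{"slide":[0,15,0],"roll":0,"grip":1},{"slide":[0,15,0],"roll":0,"grip":1}]'|grep -v ee
python3 tl.py 2 s25
```

```text
time: 47.75
tool_pos: [0.5097, -0.0408, 0.134]
wrist_force: [0.9, -0.2, 1.3]
width: 0.0008
tilt mean 0.1877 each [np.float64(0.188), np.float64(0.191)]
hook [278.65, 278.59]
47.85 [ 0.5098 -0.0408  0.1341] [ 0.64 -0.57 -0.07]
```

View pics/s25.png

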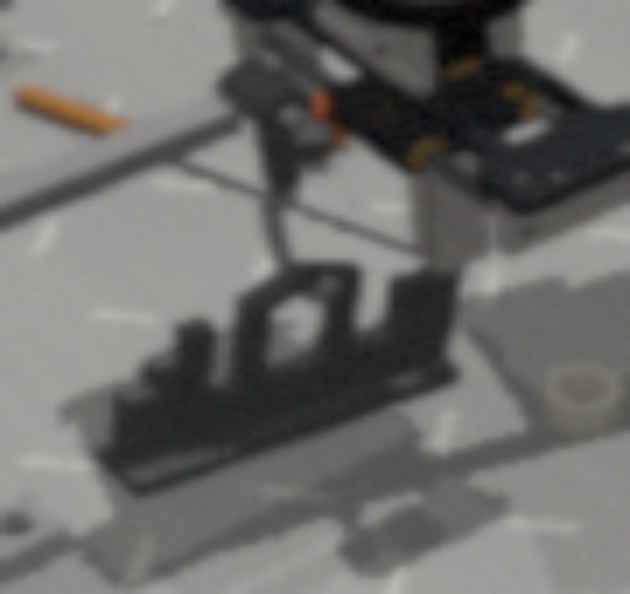

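```bash
python3 -m creep '[{"slide":[0,-1,0],"roll":0,"grip":1},{"slide":[0,-2,0],"roll":0,"grip":1},{"slide":[0,-3,0],"roll":0,"grip":1},{"slide":[0,-4,0],"roll":0,"grip":1},{"slide":[0,-5,0],"roll":0,"grip":1},{"slide":[0,-6,0],"roll":0,"grip":1},{"slide":[0,-7,0],"roll":0,"grip":1},{"slide":[0,-8,0],"roll":0,"grip":1},{"slide":[0,-9,0],"roll":0,"grip":1},{"slide":[0,-10,0],"roll":0,"grip":1},{"slide":[0,-10.5,0],"roll":0,"grip":1},{"slide":[0,-11,0],"roll":0,"grip":1},{"slide":[0,-11.5,0],"roll":0,"grip":1},{"slide":[0,-12,0],"roll":0,"grip":1},{"slide":[0,-13,0],"roll":0,"grip":1},{"slide":[0,-17,0],"roll":0,"grip":1}]'|grep -v ee
python3 tl.py 8 s26
```

```text
time: 49.18
tool_pos: [0.5093, -0.0407, 0.1506]
wrist_force: [0.1, -0.3, -0.2]
width: 0.0008
tilt mean -0.0503 each [np.float64(-0.052), np.float64(-0.055), np.float64(-0.054), np.float64(-0.051), np.float64(-0.054), np.float64(-0.061), np.float64(-0.055), np.float64(-0.065)]
hook [277.28, 277.41, 277.5, 277.58, 277.62, 277.64, 277.58, 277.57]
49.5833 [ 0.5097 -0.0408  0.151 ] [0.14 0.91 0.7 ]
```

View pics/s26.png

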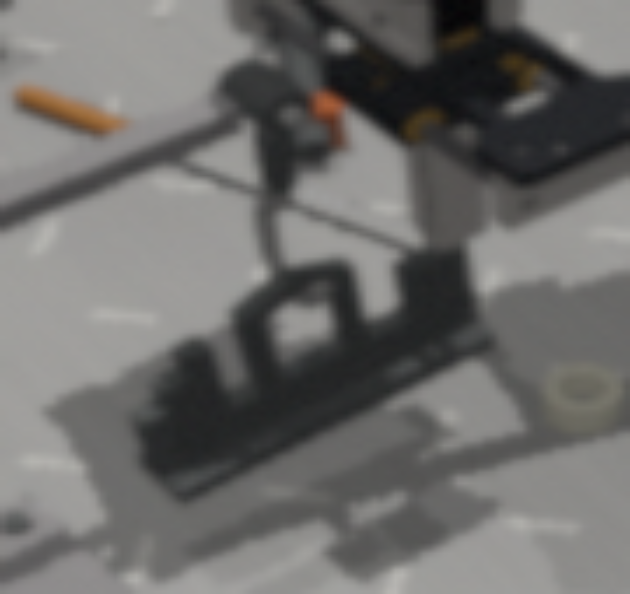

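It springs back again to about −0.05 rad (3°): friction holds the bar about 3 mm beside the peak. There isn't enough time to re-grip and reseat safely, so I'll steady the small remaining sway as before and leave it.

```bash
python3 -m creep '[{"slide":[0,-8,5],"roll":0,"grip":1},{"slide":[0,-8,25],"roll":0,"grip":1},{"slide":[0,0,38],"roll":0,"grip":1},{"slide":[0,18,38],"roll":0,"grip":1},{"slide":[0,34,36],"roll":0,"grip":1},{"slide":[0,34,26],"roll":0,"grip":1},{"slide":[0,34,18],"roll":0,"grip":1},{"slide":[0,34,16],"roll":0,"grip":1},{"slide":[0,34,15],"roll":0,"grip":1},{"slide":[0,34,14],"roll":0,"grip":1},{"slide":[0,34,13],"roll":0,"grip":1},{"slide":[0,34,12],"roll":0,"grip":1},{"slide":[0,34,11],"roll":0,"grip":1},{"slide":[0,34,10],"roll":0,"grip":1},{"slide":[0,34,9],"roll":0,"grip":1},{"slide":[0,34,8],"roll":0,"grip":1},{"slide":[0,34,7.5],"roll":0,"grip":1},{"slide":[0,34,7.5],"roll":0,"grip":1},{"slide":[0,34,7.5],"roll":0,"grip":1},{"slide":[0,34,7.5],"roll":0,"grip":1}]'|grep -v ee
python3 tl.py 6 s27
```

```text
time: 51.25
tool_pos: [0.5023, -0.0413, 0.1171]
wrist_force: [-0.3, -0.4, -0.3]
width: 0.0003
tilt mean -0.0163 each [np.float64(-0.033), np.float64(-0.03), np.float64(-0.009), np.float64(-0.022), np.float64(-0.026), np.float64(-0.029)]
hook [275.89, 275.9, 275.86, 275.9, 275.89, 275.9]
51.55 [ 0.5023 -0.0413  0.1172] [ 0.58 -0.7  -0.03]
```

```bash
python3 -m creep '[{"slide":[0,0,0.2],"roll":0,"grip":1},{"slide":[0,0,0.4],"roll":0,"grip":1},{"slide":[0,0,0.6],"roll":0,"grip":1},{"slide":[0,0,0.8],"roll":0,"grip":1},{"slide":[0,0,1],"roll":0,"grip":1},{"slide":[0,0,1.2],"roll":0,"grip":1},{"slide":[0,0,1.4],"roll":0,"grip":1},{"slide":[0,0,1.6],"roll":0,"grip":1},{"slide":[0,0,1.8],"roll":0,"grip":1},{"slide":[0,0,2],"roll":0,"grip":1},{"slide":[0,0,2.2],"roll":0,"grip":1},{"slide":[0,0,2.4],"roll":0,"grip":1},{"slide":[0,0,2.6],"roll":0,"grip":1},{"slide":[0,0,2.8],"roll":0,"grip":1},{"slide":[0,0,3],"roll":0,"grip":1},{"slide":[0,0,3.2],"roll":0,"grip":1},{"slide":[0,0,3.4],"roll":0,"grip":1},{"slide":[0,0,3.6],"roll":0,"grip":1},{"slide":[0,0,3.8],"roll":0,"grip":1},{"slide":[0,0,4],"roll":0,"grip":1}]'|grep time
python3 -m creep '[{"slide":[0,0,0.2],"roll":0,"grip":1},{"slide":[0,0,0.4],"roll":0,"grip":1},{"slide":[0,0,0.6],"roll":0,"grip":1},{"slide":[0,0,0.8],"roll":0,"grip":1},{"slide":[0,0,1],"roll":0,"grip":1},{"slide":[0,0,1.2],"roll":0,"grip":1},{"slide":[0,0,1.4],"roll":0,"grip":1},{"slide":[0,0,1.6],"roll":0,"grip":1},{"slide":[0,0,1.8],"roll":0,"grip":1},{"slide":[0,0,2],"roll":0,"grip":1},{"slide":[0,0,2.2],"roll":0,"grip":1},{"slide":[0,0,2.4],"roll":0,"grip":1},{"slide":[0,0,2.6],"roll":0,"grip":1},{"slide":[0,0,2.8],"roll":0,"grip":1},{"slide":[0,0,3],"roll":0,"grip":1},{"slide":[0,0,3.2],"roll":0,"grip":1},{"slide":[0,0,3.4],"roll":0,"grip":1},{"slide":[0,0,3.6],"roll":0,"grip":1},{"slide":[0,0,3.8],"roll":0,"grip":1},{"slide":[0,0,4],"roll":0,"grip":1}]'|grep time
python3 -m creep '[{"slide":[0,0,0.2],"roll":0,"grip":1},{"slide":[0,0,0.4],"roll":0,"grip":1},{"slide":[0,0,0.7],"roll":0,"grip":1},{"slide":[0,0,1],"roll":0,"grip":1},{"slide":[0,0,2],"roll":0,"grip":1},{"slide":[0,0,5],"roll":0,"grip":1},{"slide":[0,0,15],"roll":0,"grip":1},{"slide":[0,0,35],"roll":0,"grip":1},{"slide":[0,0,55],"roll":0,"grip":1},{"slide":[0,0,70],"roll":0,"grip":1},{"slide":[0,0,70],"roll":0,"grip":1}]'|grep -v ee
python3 tl.py 14 s28
```

```text
time: 53.22
time: 54.88
time: 55.8
tool_pos: [0.4218, -0.0468, 0.117]
wrist_force: [1.1, 0.8, 0.2]
width: 0.0006
tilt mean -0.0383 each [np.float64(-0.024), np.float64(-0.044), np.float64(-0.033), np.float64(-0.054), np.float64(-0.025), np.float64(-0.044), np.float64(-0.031), np.float64(-0.039), np.float64(-0.035), np.float64(-0.04), np.float64(-0.042), np.float64(-0.042), np.float64(-0.048), np.float64(-0.026)]
hook [277.46, 277.43, 277.41, 277.39, 277.38, 277.39, 277.39, 277.36, 277.39, 277.38, 277.39, 277.4, 277.41, 277.4]
56.5 [ 0.4246 -0.0468  0.1171] [0.41 0.87 0.95]
```

View pics/s28.png

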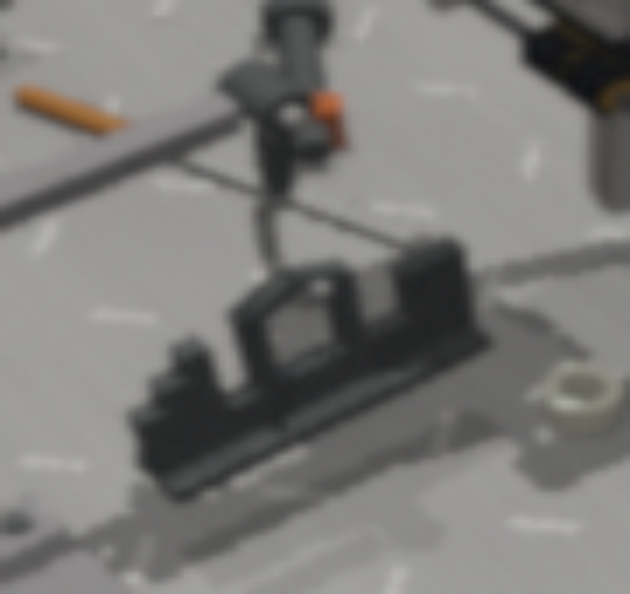

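Hook at plumb and still (±0.1 mm), gauge hanging at about −0.04 rad, robot clear. Handing in at 56.5 s.

```bash
python3 -c "
from bench import ticket
print(ticket.close_job())"
```

```text
the job is handed in; nothing more can be done
None
```

I handed the job in at 56.5 s with the gauge hanging from the hook by its window. It does not hang quite level: it tips about 2° (0.04 rad), steps end down.

- **Steadying:** I stopped the swinging hook with the end of the held gauge, then drew back slowly. It then hung plumb and still. Finding the drop by a touch on the hook's tip (d ≈ 125.5 mm) set off about ±1 mm of sway, which was still there when I lowered the gauge on.
- **Press test:** I pressed for about 1.9 s at roughly 7.5 N on the hook, then about 0.7 s at roughly 6 N. The highest readings were about 8.4 N, under the 10 N limit, though force was only sampled at intervals. The gauge stayed level to within about 0.01 rad.
- **Release:** Letting go caused about ±1.6 mm of sway, so I steadied the gauge with shut fingertips on the tab's end.
- **Levelling attempt:** I pressed the tab down twice with the fingertips to level the gauge, then steadied it again. It tipped back both times. The bar is probably held by friction about 3 mm beside the window's peak, and too little time was left to re-grip and reseat it safely.

**Last checks:** the hook was at its plumb position and still to about 0.1 mm, with the robot clear of everything. The nut, spacer, washer, file and bolt looked unmoved by eye in the last pictures; I did not measure them.

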